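Pull the spares shutter down with the hooked pole

TASK

Shut the spares cubby: take the hooked pole off its rest, thread its hook down through the steel eye at the top of the raised clear shutter and pull the shutter gently all the way down onto its sill, without your gripper or arm pushing on the shutter. Then unhook the pole and lay it back across its rest as it lay before, let go, and leave the tub, the small wrench and the pump head where they are.

Things in the scene. Friction and masses are not known exactly. Their poses are not given: they have to be found in the camera images.
- cubby: Fixed plywood box with two upright aluminium channels at its front: 240 wide (y), 310 high, 170 deep; position and yaw vary. Origin on the table in the shutter's plane, half-way between the channels; x points into the box, away from the robot; z up. The channels reach 15 towards the robot (-x) and lie 100 to 126 either side of the origin. The sill is 40 above the table. (mm)
- shutter: Clear plastic shutter 212 wide, 140 high, 12 thick at its top rail, sliding straight down in the channels. Origin: middle of its top edge; axes as the cubby's. Its top starts 280 to 300 above the table; shut, it is 180 above, on a thin rubber buffer (about 10 N per mm). Mass about 0.4 kg; friction keeps it where it is left; it takes about 1 to 5 N to pull down, about 10 N to raise. (mm)
- eye (a point): Centre of the steel eye, an upright tube open above and below: hole 25 across, outside 33, 14 high, axis vertical. Fixed to the shutter's top rail, standing out towards the robot: axis 32 in front of the shutter's plane, centre 10 below the shutter's top edge (270 to 290 above the table at the start, 170 when shut). Axes as the cubby's. (mm)
- pole: Hooked pole, about 0.28 kg: wooden handle 150 long, 20 wide (y), 24 high (z), then a straight round steel rod 11 thick ending in a sharp hook. Origin at the grip centre, 60 above the table at first; x points along the pole to the hook, z up as it lies on its rest. The handle runs from -85 to +65 in x, the rod on to the bend at x = +200. (mm)
- grip (a point): The pole's grip centre, in the middle of its 20 x 24 handle; same place and axes as the pole's. (mm)
- bend (a point): Centre line of the pole's bend, 200 from the grip centre; axes as the pole's. From here the prong goes down and back towards the handle, 50 degrees from the rod (along -0.64 x, -0.77 z). With the prong upright in the middle of the eye, the rod's underside meets the eye's near rim when the bend is about 28 above the eye's centre. (mm)
- tip (a point): Extreme end of the hook's prong (11 thick, rounded end, 50 long from the bend), at (168, 0, -39) in the pole's axes. The prong stands upright when the pole's hook end is raised 40 degrees; with the pole level the prong is too slanted to go right through the eye. (mm)
- rest: Fixed wooden rest: plank 230 x 70 x 12 with two upright forks, 12 thick, open above, sides flaring. Origin on the table below the lying pole's grip centre; x along the pole to its hook. Rear fork (x = -65) holds the handle, floor 48 up; front fork (x = +115) holds the rod, floor 54 up; sides rise 20 more. The pole lies level in it, grip centre 60 above the table, hook down. (mm)
- tub: Clear plastic tub with shut lid, 150 x 120 x 81 high, a bystander. Origin under its centre. (mm)
- wrench: Steel valve wrench, a rod about 145 long with round ends up to 26 across, 12 high, lying on the table, a bystander. Origin under its centre, x along it. (mm)
- pump_head: Chrome pump head, 45 high, 32 across with a side nozzle reaching 35 and a small lever to 60 high, a bystander. Origin under its centre. (mm)
Things that resemble listed ones, but are neither listed nor needed, are in the scene too. Of the things that look like the rest, take the one that is farthest to the robot's right at the start.

How it is judged:
By the outcome, as a careful person would: the job done as asked, in the order asked, and still so for the second after the job is handed in, with the robot touching nothing.
It also fails if it takes over 61 s, if anything falls off the work surface, if the arm or the gripper's body presses on something with over 40 N, if the wrist force passes 120 N, or if a joint passes its speed limit or range.

ROBOT

A 7-joint arm with a two-finger parallel gripper is mounted at the origin on the work surface. World frame = base frame: x ahead of the robot, y to its left, z up, the work surface at z = 0. Lengths are in m, angles in rad, forces in N, time in s.
With the tool pointing down it reaches from about 0.425 to 0.875 m from the base axis. Payload 4.7 kg.
Tool frame: the origin (TCP) lies on the centre line of the jaws, within the pads' length; the fingertips stand 19 mm ahead of it and the grasp point (between the pads) is the TCP; x points along the fingers, z is the direction in which the jaws open and shut, and the axes are right-handed (so a half turn about x gives the same grasp; the last joint's range is limited). The gripper opens to 87 mm and grips with 3 to 60 N. Pads are 19 mm wide; open, the fingers measure 117 mm over their backs; the gripper's body (75 mm by 190 mm) begins 51 mm behind the grasp point.
Start: joints at [-1.175, 0.321, -0.07, 1.45, 0.023, 1.371, -0.057], TCP at [0.242, 0.603, 0.242] pointing down, gripper open.
Joint ranges: [-2.86, 2.86], [-0.3, 2.09], [-1.38, 1.24], [0.06, 2.45], [-1.56, 4.7], [0.09, 2.05], [-2.69, 2.69]. Speed limits (rad/s): [2.57, 2.57, 3.14, 3.14, 3.14, 3.14, 3.14].

INTERFACE

Orientations are given as a rotation vector (axis times angle).
In Python, from bench import get_state, get_image, camera_info, close_job gives the robot as it stands.
- The arm moves only by the tool jog_arm, never from a script. Its argument "targets" is a list of rows, each a list of 7 numbers: the turn, a rotation vector about the tool's x, y, z in degrees, then the shift along the tool's x, y, z in cm, then the finger opening in cm, from 0 to 8.7. In form: [[wx, wy, wz, tx, ty, tz, jaw], ...]. A call has 1 to 10 rows; each row shifts and turns the commanded pose from where the row before left it, along the tool's axes as they then stand; what a row does not reach is not made up. A row lasts 1/8 s, in which the tool goes at most 62.5 mm and 10.7 degrees, less where a joint would pass 70% of its speed; a pose out of reach is approached as far as the arm can. A call is refused whole if a number of a shift passes 6.25 or a number of a turn 10.7, either way. A call with a gripper value outside its range is refused whole. The fingers move at their own pace and stop on an object; "squeeze" is the grip in N (left out, the last holds). Time passes only in rows, so rows that do not move let the fingers close. It gives the time, the measured TCP pose, the force and the opening at its end, in the units of the state.
- get_state(): the state, without advancing time (a new reading comes with each control period).
- get_image(name): name is "scene" or "side" or "wrist"; returns (picture, depth): 400x640x3 uint8, red, green, blue; 400x640 float32, m along the optical axis (not along the pixel's ray), 0 where there is no reading.
- camera_info(name): a dict with "intrinsics" (3x3 intrinsics, pixels), "world_from_camera" (4x4, takes a point from camera to world coordinates); the wrist camera has in their place "mount" (4x4, takes a point from camera to tool coordinates, whose origin is the TCP and whose axes are the tool frame's). Camera axes: x right, y up, looking along -z (the intrinsics and any distortion apply to the point x, -y, -z); pixel columns grow to the right and rows downward; lengths in m; the calibration is good to about 2 mm. The wrist camera is an equidistant fisheye: a pixel r from the principal point sees the ray r / f radians off the axis. A picture is of the moment at which its call begins: read the wrist's pose just before it. camera_info takes no time and is no camera call.
- close_job(): hands the job in, once; it reports no verdict.
The state is a dict: "time": time; "joint_positions": joint angles; "qd": joint speeds; "joint_torque": joint torques, N m; "position": TCP position; "tool_rot": TCP orientation; "ft_force": force on the tool from outside, world axes, zero at the start; "torque": the same for the moment, N m; "grip_width": opening from 0.0 (shut) to 1.0 (fully open).
Only numpy, scipy, OpenCV 4.12 (cv2) and the standard library are available. Lean on these libraries where they do the work, as an engineer would, in place of code of your own. Each camera call takes 0.05 s, during which the arm holds its last target.

## Working session

There is one attempt and no reset: what is moved stays moved. The work goes in short steps, Python scripts to look and compute and a tool call to move; the robot and the scene stay as the last step left them, time stands still between calls to the robot, and variables do not carry over. Pictures are saved under pics/ and viewed, and the job is handed in when it is done.

Besides the shell and the picture viewer there is one more tool, called after "Request:" as a command line: name --pt "numbers of a row" for each row, then --argument value for the rest. jog_arm: Moves the arm, as the interface text tells. Its arguments: {"type":"object","properties":{"targets":{"type":"array"},"squeeze":{"type":"number"}},"required":["targets"]}

```bash
ls; mkdir -p pics; python3 - <<'E'
from bench import *
import cv2,numpy as np
s=get_state();print(s)
for n in ["scene","side","wrist"]:
    im,d=get_image(n);cv2.imwrite(f"pics/{n}0.png",im[:,:,::-1]);np.save(f"pics/{n}0_d.npy",d)
    print(n,camera_info(n), (d>0).mean())
E
```

```text
pics
{'time': 0.0, 'joint_positions': array([-1.17490646,  0.32181066, -0.0700915 ,  1.45166595,  0.02261434,
        1.37080569, -0.05690851]), 'qd': array([ 0.00042122, -0.0001134 ,  0.00033579,  0.00179127,  0.00019994,
       -0.0012344 ,  0.00121169]), 'joint_torque': array([-3.97082840e-04, -4.91283417e+01, -4.04274585e-01, -3.12532425e+01,
       -6.41271682e-02,  4.35580546e-02,  1.81340756e-04]), 'position': array([0.24203118, 0.60270131, 0.2404741 ]), 'tool_rot': array([-0.92471066,  1.36750923,  0.92280507]), 'ft_force': array([-0.0753275 , -0.27987181, -0.81351702]), 'torque': array([ 0.0532872 , -0.02610324, -0.0219382 ]), 'grip_width': 1.0003446781679848}
scene {'intrinsics': array([[416.77726589,   0.        , 322.98673056],
       [  0.        , 416.77726589, 193.48690118],
       [  0.        ,   0.        ,   1.        ]]), 'world_from_camera': array([[-0.8027345 , -0.45110389,  0.39002898,  1.04671801],
       [ 0.59630397, -0.61404295,  0.51708107,  0.58929302],
       [ 0.00623727,  0.64765464,  0.7619085 ,  1.16360756],
       [ 0.        ,  0.        ,  0.     
[... 329 characters left out ...]
77071371, -1.13757937],
       [ 0.02419643,  0.83677613,  0.54701027,  0.94600956],
       [ 0.        ,  0.        ,  0.        ,  1.        ]])} 0.995890625
wrist {'intrinsics': array([[309.70691629,   0.        , 316.52925115],
       [  0.        , 309.70691629, 197.52040398],
       [  0.        ,   0.        ,   1.        ]]), 'mount': array([[ 5.00509015e-04,  2.62211484e-01, -9.65010304e-01,
        -1.43759064e-01],
       [-3.37128017e-04,  9.65010415e-01,  2.62211339e-01,
         7.16648638e-02],
       [ 9.99999818e-01,  1.94092871e-04,  5.71395249e-04,
         1.01156417e-03],
       [ 0.00000000e+00,  0.00000000e+00,  0.00000000e+00,
         1.00000000e+00]])} 0.97269921875
```

View pics/scene0.png

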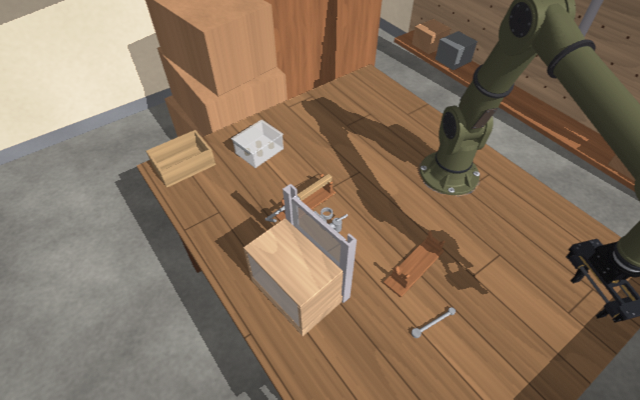

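View pics/side0.png

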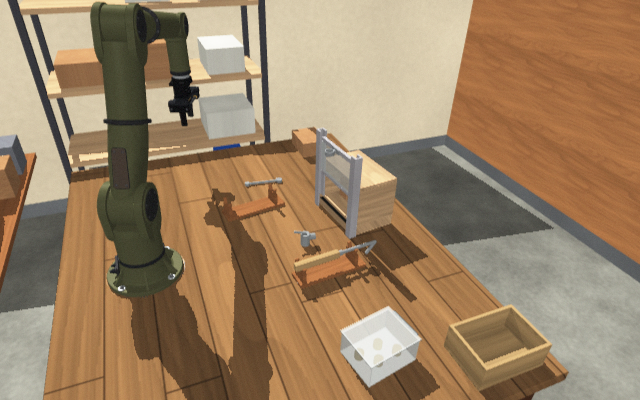

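View pics/wrist0.png

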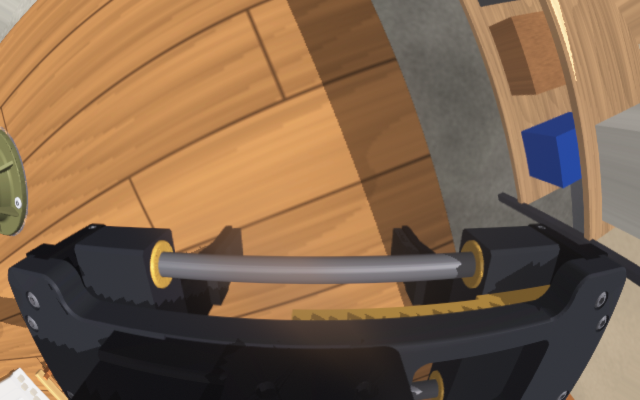

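The scene view shows the cubby at about (300,260), the pole on its rest behind it at about (305,200), an empty lookalike rest at (412,268), the wrench at (433,322) and the tub at (258,143). The side view shows the pole at (300,265) to (375,243), the eye near (328,150), and the pump head at (306,238). I'll zoom in next.

```bash
cat > h.py <<'E'
import numpy as np,cv2
from bench import *
from scipy.spatial.transform import Rotation as R
CI={n:camera_info(n) for n in ["scene","side","wrist"]}
def pts(n,d,uv):
    K=CI[n]["intrinsics"];T=CI[n]["world_from_camera"]
    uv=np.atleast_2d(uv).astype(float);z=d[uv[:,1].astype(int),uv[:,0].astype(int)]
    x=(uv[:,0]-K[0,2])/K[0,0]*z;y=(uv[:,1]-K[1,2])/K[1,1]*z
    return np.c_[x,-y,-z]@T[:3,:3].T+T[:3,3]
def ray(n,uv):
    K=CI[n]["intrinsics"];T=CI[n]["world_from_camera"]
    v=np.array([(uv[0]-K[0,2])/K[0,0],-(uv[1]-K[1,2])/K[1,1],-1.])
    v=T[:3,:3]@v; return T[:3,3],v/np.linalg.norm(v)
def onz(n,uv,z):
    o,v=ray(n,uv); return o+v*(z-o[2])/v[2]
def proj(n,P):
    K=CI[n]["intrinsics"];T=CI[n]["world_from_camera"]
    c=(np.atleast_2d(P)-T[:3,3])@T[:3,:3]
    return np.c_[K[0,0]*c[:,0]/-c[:,2]+K[0,2],-K[1,1]*c[:,1]/-c[:,2]+K[1,2]]
def tri(uva,uvb,na="scene",nb="side"):
    o1,v1=ray(na,uva);o2,v2=ray(nb,uvb)
    A=np.c_[v1,-v2];t=np.linalg.lstsq(A,o2-o1,rcond=None)[0]
    a=o1+v1*t[0];b=o2+v2*t[1];return (a+b)/2,np.linalg.norm(a-b)
def crop(n,src,x0,y0,x1,y1,k,out):
    im=cv2.imread(src)[y0:y1,x0:x1]
    im=cv2.resize(im,None,fx=k,fy=k,interpolation=cv2.INTER_CUBIC)
    for i in range(0,x1-x0,10):
        cv2.line(im,(i*k,0),(i*k,6),(0,0,255),1)
        if i%20==0: cv2.putText(im,str(x0+i),(i*k,16),0,.35,(0,0,255),1)
    for i in range(0,y1-y0,10):
        cv2.line(im,(0,i*k),(6,i*k),(0,0,255),1)
        if i%20==0: cv2.putText(im,str(y0+i),(8,i*k+4),0,.35,(0,0,255),1)
    cv2.imwrite(out,im)
E
python3 - <<'E'
from h import *
crop("side","pics/side0.png",280,115,410,295,3,"pics/side_z.png")
crop("scene","pics/scene0.png",230,160,370,330,3,"pics/scene_z.png")
E
```

```text
(no output)
```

View pics/side_z.png

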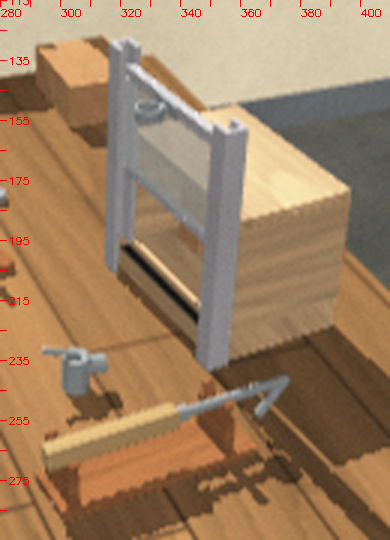

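View pics/scene_z.png

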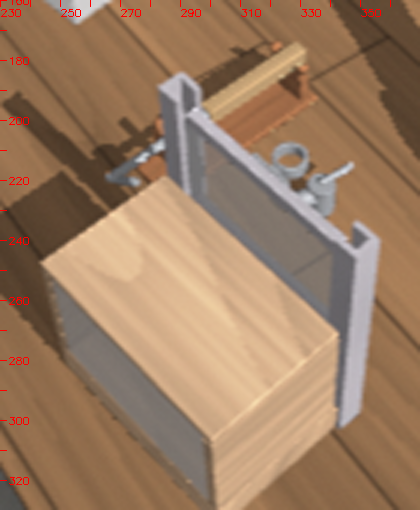

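```bash
python3 - <<'E'
from h import *
np.set_printoptions(precision=4,suppress=True)
ds=np.load("pics/scene0_d.npy");dd=np.load("pics/side0_d.npy")
print("eye tri",tri((326.7,212.7),(329.7,150.5)))
# steel-ish masks in regions: shutter plane points from scene depth on top edge of the channels
def show(n,d,l):
    for uv in l: print(n,uv,pts(n,d,uv)[0])
show("side",dd,[(295,265),(318,259),(335,252),(345,248),(360,245),(373,242),(368,250)])
show("scene",ds,[(300,197),(315,187),(328,179),(282,208),(275,214),(268,219)])
# cubby top face corners
show("scene",ds,[(286,221),(247,248),(300,303),(340,272),(290,240)])
show("side",dd,[(322,131),(355,158),(352,235),(318,204)])
# top-plane points z in 0.30..0.32 in scene
v,u=np.mgrid[150:330,230:370];uv=np.c_[u.ravel(),v.ravel()]
P=pts("scene",ds,uv)
m=(P[:,2]>.295)&(P[:,2]<.325);Q=P[m]
print(m.sum(),Q.min(0),Q.max(0),np.median(Q[:,2]))
r=cv2.minAreaRect((Q[:,:2]*1000).astype(np.float32));print(r,cv2.boxPoints(r))
E
```

```text
eye tri (array([0.6298, 0.0527, 0.2853]), np.float64(0.0013303008776645562))
side (295, 265) [ 0.4133 -0.2139  0.0735]
side (318, 259) [ 0.4885 -0.2089  0.0698]
side (335, 252) [ 0.5472 -0.2022  0.0746]
side (345, 248) [ 0.623  -0.1212  0.0059]
side (360, 245) [ 0.6416 -0.1862  0.0632]
side (373, 242) [ 0.6863 -0.1895  0.0653]
side (368, 250) [ 0.6704 -0.1905  0.0376]
scene (300, 197) [ 0.5601 -0.186   0.0711]
scene (315, 187) [ 0.4895 -0.1962  0.0658]
scene (328, 179) [ 0.4291 -0.2007  0.0642]
scene (282, 208) [ 0.6345 -0.1844  0.0679]
scene (275, 214) [ 0.6651 -0.1806  0.0625]
scene (268, 219) [ 0.6939 -0.1785  0.0599]
scene (286, 221) [ 0.6989 -0.048   0.1945]
scene (247, 248) [ 0.8353 -0.0353  0.193 ]
scene (300, 303) [0.8096 0.1838 0.1907]
scene (340, 272) [0.675  0.1743 0.1911]
scene (290, 240) [0.7256 0.0128 0.1929]
side (322, 131) [0.6513 0.1711 0.3012]
side (355, 158) [ 0.6628 -0.0676  0.3114]
side (352, 235) [ 0.674  -0.0688  0.0088]
side (318, 204) [0.6349 0.1496 0.0097]
218 [ 0.6333 -0.0755  0.2952] [0.6891 0.1794 0.313 ] 0.3066117785647974
((661.6822509765625, 51.5888671875), (30.261459350585938, 255.17640686035156), 6.634767532348633) [[631.9113 176.5744]
 [661.3943 -76.8931]
 [691.4532 -73.3967]
 [661.9702 180.0708]]
```

```bash
python3 - <<'E'
from h import *
np.set_printoptions(precision=4,suppress=True)
D={"scene":np.load("pics/scene0_d.npy"),"side":np.load("pics/side0_d.npy")}
v,u=np.mgrid[0:400,0:640];uv=np.c_[u.ravel(),v.ravel()]
for n in D:
    P=pts(n,D[n],uv)
    im=cv2.imread(f"pics/{n}0.png");hsv=cv2.cvtColor(im,cv2.COLOR_BGR2HSV).reshape(-1,3)
    b=(P[:,0]>.60)&(P[:,0]<.655)&(P[:,1]>.02)&(P[:,1]<.085)&(P[:,2]>.255)&(P[:,2]<.31)
    Q=P[b];print(n,"eye",b.sum(),Q.min(0),Q.max(0),np.median(Q,0), uv[b].min(0),uv[b].max(0))
    if b.sum()>4: print(Q[np.argsort(Q[:,0])][::max(1,len(Q)//25)])
    b=(P[:,0]>.36)&(P[:,0]<.58)&(P[:,1]>-.25)&(P[:,1]<-.15)&(P[:,2]>.05)&(P[:,2]<.09)
    w=b&(hsv[:,0]>13)&(hsv[:,1]>60)&(hsv[:,2]>120)
    Q=P[w];r=cv2.minAreaRect((Q[:,:2]*1000).astype(np.float32));print(n,"handle",w.sum(),r,cv2.boxPoints(r).tolist(),np.median(Q[:,2]))
    b=(P[:,0]>.54)&(P[:,0]<.75)&(P[:,1]>-.25)&(P[:,1]<-.14)&(P[:,2]>.052)&(P[:,2]<.09)&(hsv[:,1]<70)
    Q=P[b];print("rod",b.sum(),Q.min(0),Q.max(0));c=cv2.fitLine((Q[:,:2]*1000).astype(np.float32),cv2.DIST_HUBER,0,.1,.1).ravel();print(c,np.degrees(np.arctan2(c[1],c[0])))
E
```

```text
scene eye 122 [0.6134 0.0308 0.2707] [0.6548 0.0824 0.2923] [0.6351 0.0516 0.285 ] [314 207] [331 224]
[[0.6134 0.0424 0.2829]
 [0.6162 0.0461 0.2802]
 [0.6168 0.047  0.2771]
 [0.6171 0.0429 0.2775]
 [0.618  0.0528 0.284 ]
 [0.6194 0.0368 0.286 ]
 [0.6214 0.0396 0.2818]
 [0.6226 0.0634 0.2812]
 [0.6242 0.0387 0.2872]
 [0.6258 0.0365 0.2775]
 [0.6276 0.0344 0.2854]
 [0.6294 0.0322 0.2845]
 [0.6307 0.065  0.2892]
 [0.6323 0.0673 0.2797]
 [0.6335 0.0378 0.2889]
 [0.6349 0.0619 0.2847]
 [0.6376 0.0611 0.2861]
 [0.6386 0.0583 0.2707]
 [0.6406 0.0384 0.2863]
 [0.6417 0.0578 0.2857]
 [0.6429 0.0505 0.2833]
 [0.6438 0.0473 0.285 ]
 [0.6452 0.0447 0.2833]
 [0.6478 0.066  0.2862]
 [0.6497 0.0728 0.2862]
 [0.6518 0.0536 0.2892]
 [0.6525 0.0456 0.2899]
 [0.6529 0.0683 0.2883]
 [0.6536 0.0824 0.2868]
 [0.6543 0.0789 0.2878]
 [0.6546 0.0395 0.2895]]
scene handle 291 ((487.8365783691406, -196.76284790039062), (147.2613067626953, 52.731781005859375), 15.293209075927734) [[409.85906982421875, -190.7513427734375], [423.76751708984375, -241.61581420898438], [565.8140869140625, -202.77435302734375], [55
[... 730 characters left out ...]
0.6468 0.0464 0.2872]
 [0.6478 0.0651 0.2855]
 [0.6489 0.0431 0.2884]
 [0.6498 0.0525 0.28  ]
 [0.6506 0.0378 0.2796]
 [0.6511 0.0324 0.2931]
 [0.6514 0.0317 0.2824]
 [0.6526 0.044  0.2947]
 [0.6529 0.0775 0.2937]
 [0.6539 0.0549 0.293 ]
 [0.6542 0.0603 0.2605]
 [0.655  0.0544 0.267 ]]
side handle 449 ((486.0372009277344, -210.1148681640625), (55.8501091003418, 149.16818237304688), 86.74734497070312) [[409.9888000488281, -233.7631072998047], [558.916748046875, -242.2267608642578], [562.0855712890625, -186.4666290283203], [413.15765380859375, -178.0029754638672]] 0.07083470184696816
rod 138 [ 0.5628 -0.2096  0.0526] [ 0.6982 -0.1792  0.0723]
[   0.9952    0.0983  632.5539 -191.5474] 5.6392603
```

```bash
python3 - <<'E'
from h import *
np.set_printoptions(precision=4,suppress=True)
d=np.load("pics/side0_d.npy");s=np.load("pics/scene0_d.npy")
crop("side","pics/side0.png",80,0,220,140,4,"pics/arm_z.png")
for uv in [(147,210),(150,200),(145,22),(150,25),(180,30),(183,75),(182,110),(125,120),(100,30),(145,275)]: print(uv,pts("side",d,uv)[0])
for uv in [(451,128),(519,18),(600,90),(636,270)]: print(uv,pts("scene",s,uv)[0])
st=get_state()
print(R.from_rotvec(st["tool_rot"]).as_matrix())
E
```

```text
(147, 210) [ 0.0438 -0.0575  0.2563]
(150, 200) [ 0.056  -0.0323  0.2705]
(145, 22) [0.132  0.1384 0.6969]
(150, 25) [0.1456 0.2053 0.6755]
(180, 30) [0.2534 0.5195 0.5905]
(183, 75) [0.2468 0.5765 0.4166]
(182, 110) [0.2199 0.5278 0.2989]
(125, 120) [0.0376 0.0173 0.4885]
(100, 30) [0.0251 0.0896 0.6937]
(145, 275) [-0.0003 -0.075   0.0482]
(451, 128) [ 0.0641 -0.0085  0.2494]
(519, 18) [0.1242 0.1122 0.6951]
(600, 90) [0.1912 0.3636 0.6705]
(636, 270) [0.2689 0.6265 0.4148]
[[-0.0004 -0.928   0.3725]
 [-0.0013  0.3725  0.928 ]
 [-1.     -0.0001 -0.0014]]
```

View pics/arm_z.png

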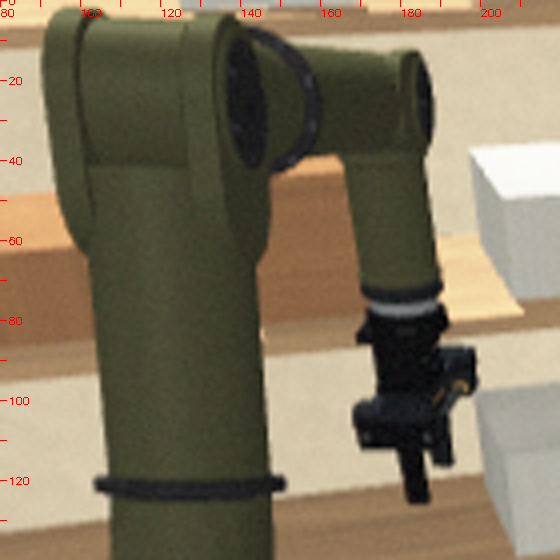

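```bash
python3 - <<'E'
from h import *
np.set_printoptions(precision=4,suppress=True)
d=np.load("pics/side0_d.npy");s=np.load("pics/scene0_d.npy")
v,u=np.mgrid[0:400,0:640];uv=np.c_[u.ravel(),v.ravel()]
for n,D in (("side",d),("scene",s)):
    P=pts(n,D,uv)
    ok=(P[:,2]>.012)&(P[:,2]<.2)&(P[:,0]>.25)&(P[:,0]<.9)&(P[:,1]>-.6)&(P[:,1]<.6)
    m=ok.reshape(400,640).astype(np.uint8)
    k,l,st,c=cv2.connectedComponentsWithStats(m,connectivity=4)
    for i in range(1,k):
        if st[i,4]>25:
            Q=P[l.ravel()==i];print(n,st[i],Q.min(0),Q.max(0))
E
```

```text
side [299 135  17  21 289] [0.7143 0.5317 0.0121] [0.7995 0.5996 0.0791]
side [ 315  150   82   86 4196] [ 0.6287 -0.0783  0.012 ] [0.8432 0.1926 0.1998]
side [222 183  63  37 735] [0.2827 0.164  0.012 ] [0.5157 0.267  0.0781]
side [294 230  22  15 167] [ 0.4697 -0.0664  0.0124] [ 0.5411 -0.0309  0.0624]
side [ 292  240   85   47 1648] [ 0.4113 -0.2447  0.012 ] [ 0.7004 -0.1569  0.0786]
side [ 444  304   75   48 1342] [ 0.6961 -0.6     0.0121] [ 0.8995 -0.5669  0.086 ]
side [ 340  306   82   76 3696] [ 0.4347 -0.6     0.012 ] [ 0.6089 -0.46    0.0883]
scene [ 231  121   52   45 1443] [ 0.4338 -0.5997  0.012 ] [ 0.6116 -0.4569  0.0885]
scene [157 146  58  39 830] [ 0.7008 -0.5995  0.012 ] [ 0.8998 -0.5613  0.0846]
scene [297 173  36  29 397] [ 0.4134 -0.2395  0.0121] [ 0.5691 -0.1782  0.0774]
scene [265 199  20  23 121] [ 0.6148 -0.22    0.0129] [ 0.7018 -0.1785  0.0734]
scene [328 214  19  17 133] [ 0.4715 -0.0625  0.0121] [ 0.5377 -0.0305  0.062 ]
scene [ 243  215  110  120 7546] [ 0.6259 -0.1916  0.012 ] [0.844  0.1919 0.2   ]
scene [424 231  21  21 201] [0.2865 0.1688 0.012 ] [0.3169 0.2302 0.0692]
scene [389 265  22  24 249] [0.4445 0.1903 0.0121] [0.5044 0.2625 0.0746]
```

Request:
jog_arm --pt "-9.1 0 0 0 0 0 8.7" --pt "-9.1 0 0 0 0 0 8.7" --pt "-9.1 0 0 0 0 0 8.7" --pt "0 0 0 0 -1.4 -5 8.7" --pt "0 0 0 0 -1.4 -5 8.7" --pt "0 0 0 0 -1.4 -5 8.7" --pt "0 0 0 0 -1.4 -5 8.7" --pt "0 0 0 0 -1.4 -5 8.7" --pt "0 0 0 0 -1.4 -5 8.7" --pt "0 0 0 0 -1.4 -5 8.7"

```text
time: 1.4
position: [0.3732, 0.2623, 0.2415]
tool_rot: [-1.279, 1.163, 1.279]
ft_force: [1.4, -0.5, 0.7]
grip_width: 0.993
```

Request:
jog_arm --pt "0 0 0 0 -1.4 -5 8.7" --pt "0 0 0 0 -1.4 -5 8.7" --pt "0 0 0 0 -1.4 -5 8.7" --pt "0 0 0 0 -1.4 -5 8.7" --pt "0 0 0 0 -1.4 -5 8.7" --pt "0 0 0 0 -1.4 -5 8.7" --pt "0 0 0 0 -1.4 -5 8.7" --pt "0 0 0 0 -1.4 -5 8.7" --pt "0 0 0 0 0 0 8.7"

```text
time: 2.52
position: [0.5221, -0.1285, 0.2414]
tool_rot: [-1.275, 1.169, 1.272]
ft_force: [-0.3, -1.1, -0.3]
grip_width: 0.999
```

```bash
cat >> h.py <<'E'
def wray(uv,st):
    K=CI["wrist"]["intrinsics"];M=CI["wrist"]["mount"]
    x=(uv[0]-K[0,2]);y=(uv[1]-K[1,2]);r=np.hypot(x,y);th=r/K[0,0]
    c=np.array([np.sin(th)*x/r,-np.sin(th)*y/r,-np.cos(th)])
    Rt=R.from_rotvec(st["tool_rot"]).as_matrix()
    o=Rt@M[:3,3]+st["position"];return o,Rt@(M[:3,:3]@c)
def wonz(uv,st,z):
    o,v=wray(uv,st);return o+v*(z-o[2])/v[2]
def wproj(P,st):
    K=CI["wrist"]["intrinsics"];M=CI["wrist"]["mount"];Rt=R.from_rotvec(st["tool_rot"]).as_matrix()
    t=Rt.T@(np.array(P)-st["position"]);c=M[:3,:3].T@(t-M[:3,3])
    th=np.arctan2(np.hypot(c[0],c[1]),-c[2]);s=K[0,0]*th/np.hypot(c[0],c[1])
    return K[0,2]+s*c[0],K[1,2]-s*c[1]
def snap(n,tag):
    st=get_state();im,d=get_image(n);cv2.imwrite(f"pics/{tag}.png",im[:,:,::-1]);np.save(f"pics/{tag}_d.npy",d)
    import pickle;pickle.dump(st,open(f"pics/{tag}.pkl","wb"));return st,im,d
E
python3 - <<'E'
from h import *
snap("wrist","w1")
E
```

```text
(no output)
```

View pics/w1.png

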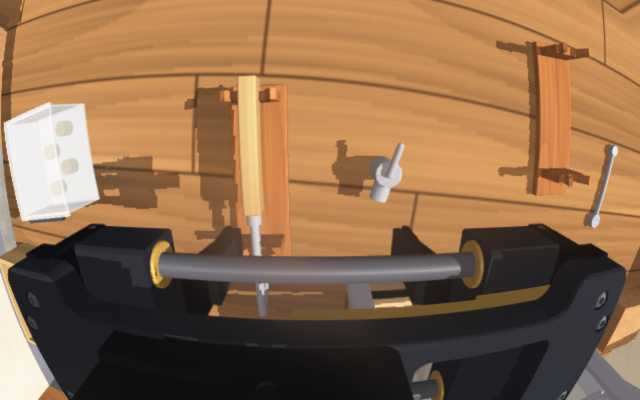

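```bash
python3 - <<'E'
from h import *
import pickle
np.set_printoptions(precision=4,suppress=True)
st=pickle.load(open("pics/w1.pkl","rb"))
crop("wrist","pics/w1.png",215,60,305,230,4,"pics/w1z.png")
im=cv2.imread("pics/w1.png");hsv=cv2.cvtColor(im,cv2.COLOR_BGR2HSV)
for p in [(242,100),(250,150),(254,200),(260,110),(275,150)]: print(p,hsv[p[1],p[0]])
print(st["position"])
E
```

```text
(242, 100) [ 20 112 236]
(250, 150) [ 21 105 243]
(254, 200) [ 19 113 235]
(260, 110) [ 14 153 200]
(275, 150) [ 13 162 211]
[ 0.5221 -0.1285  0.2414]
```

View pics/w1z.png

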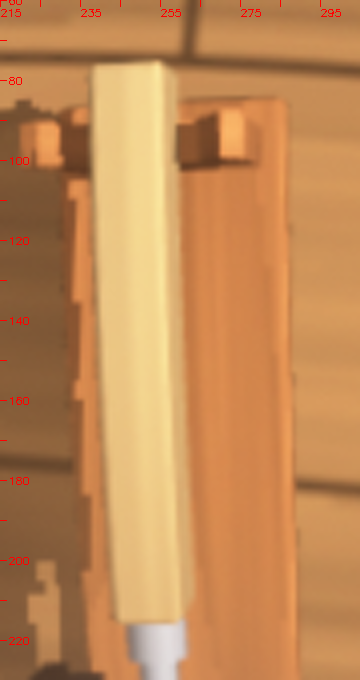

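```bash
python3 - <<'E'
from h import *
import pickle
np.set_printoptions(precision=4,suppress=True)
st=pickle.load(open("pics/w1.pkl","rb"))
c={k:wonz(p,st,.072) for k,p in dict(rl=(238,76.5),rr=(255,75.5),fl=(244,215.3),fr=(260.5,215.3)).items()}
for k in c: print(k,c[k])
r=(c['rl']+c['rr'])/2;f=(c['fl']+c['fr'])/2;print("len",np.linalg.norm(f-r),"w",np.linalg.norm(c['rl']-c['rr']),np.linalg.norm(c['fl']-c['fr']))
v=(f-r)/np.linalg.norm(f-r);print("yaw",np.degrees(np.arctan2(v[1],v[0])))
print("grip via rear",r+v*.085,"via front",f-v*.065)
# cross with scene/side : predicted bend & tip & eye
g=(r+v*.085+f-v*.065)/2;g[2]=.06
for P in [g+v*.2, g-v*.085, g+v*.065,g+v*.168-np.array([0,0,.039])]: print(P,proj("scene",P),proj("side",P))
E
```

```text
rl [ 0.4158 -0.2175  0.072 ]
rr [ 0.4143 -0.1998  0.072 ]
fl [ 0.5625 -0.2038  0.072 ]
fr [ 0.5608 -0.1855  0.072 ]
len 0.1472581030119089 w 0.01778395789642189 0.018402500870949513
yaw 5.45132595512438
grip via rear [ 0.4997 -0.2005  0.072 ] via front [ 0.497  -0.2008  0.072 ]
[ 0.6974 -0.1817  0.06  ] [[266.5743 218.8687]] [[374.7622 241.1042]]
[ 0.4137 -0.2087  0.06  ] [[330.0392 176.5907]] [[294.5724 267.3088]]
[ 0.563  -0.1945  0.06  ] [[298.0113 197.9265]] [[338.4401 252.9736]]
[ 0.6656 -0.1847  0.021 ] [[275.216 220.736]] [[365.3988 253.2132]]
```

```bash
cat >> h.py <<'E'
def pose(yaw,alpha):
    # tool x = -cos(a) z + sin(a) x_p ; tool z = y_p
    y=np.radians(yaw);a=np.radians(alpha);xp=np.array([np.cos(y),np.sin(y),0]);yp=np.array([-np.sin(y),np.cos(y),0])
    tx=np.sin(a)*xp-np.cos(a)*np.array([0,0,1]);return np.c_[tx,np.cross(yp,tx),yp]
def delta(Pt,Rt):
    st=get_state();Rc=R.from_rotvec(st["tool_rot"]).as_matrix()
    w=np.degrees(R.from_matrix(Rc.T@Rt).as_rotvec());t=Rc.T@(np.array(Pt)-st["position"])*100
    t2=Rt.T@(np.array(Pt)-st["position"])*100
    print("turn deg",w.round(2),"shift cm cur axes",t.round(2),"in target axes",t2.round(2))
E
python3 - <<'E'
from h import *
delta([.5428,-.1964,.20],pose(5.45,-20))
T=pose(5.45,-20);print((T.T@np.array([0,0,-.14])*100).round(2))
E
```

```text
turn deg [-2.600e-01  1.000e-02  1.994e+01] shift cm cur axes [ 4.12 -1.45 -7.25] in target axes [ 3.38 -2.73 -7.26]
[13.16 -4.79  0.  ]
```

Request:
jog_arm --pt "-0.15 0 10 0 0 0 8.7" --pt "-0.1 0 9.95 0 0 0 8.7" --pt "0 0 0 1.1 -0.9 -2.4 8.7" --pt "0 0 0 1.1 -0.9 -2.4 8.7" --pt "0 0 0 1.2 -0.9 -2.5 8.7" --pt "0 0 0 0 0 0 8.7" --pt "0 0 0 0 0 0 8.7"

```text
time: 3.45
position: [0.5434, -0.1928, 0.2005]
tool_rot: [-1.11, 1.425, 1.533]
ft_force: [0.2, 0.5, 0.0]
grip_width: 1.002
```

```bash
python3 - <<'E'
from h import *
delta([.5428,-.1964,.060],pose(5.45,-20))
snap("wrist","w2")
E
```

```text
turn deg [0.36 0.02 0.07] shift cm cur axes [13.24 -4.7  -0.39] in target axes [13.23 -4.72 -0.35]
```

View pics/w2.png

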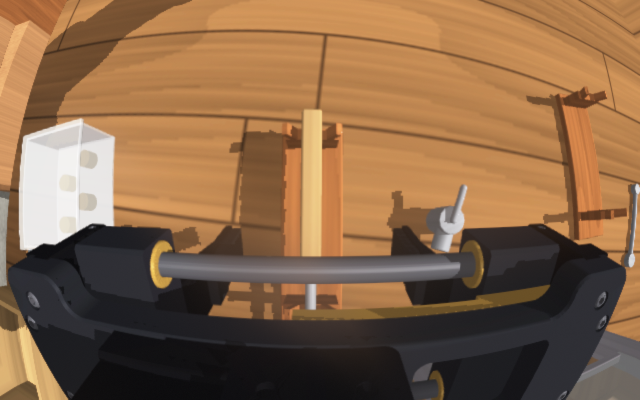

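Request:
jog_arm --pt "0.3 0 0 0 0 -0.35 8.7" --pt "0 0 0 2.7 -0.95 0 8.7" --pt "0 0 0 2.7 -0.95 0 8.7" --pt "0 0 0 2.7 -0.95 0 8.7" --pt "0 0 0 2.7 -0.95 0 8.7" --pt "0 0 0 2.4 -0.9 0 8.7" --pt "0 0 0 0 0 0 8.7" --pt "0 0 0 0 0 0 8.7"

```text
time: 4.5
position: [0.5433, -0.1986, 0.0615]
tool_rot: [-1.108, 1.43, 1.525]
ft_force: [-0.2, 0.4, -0.5]
grip_width: 0.998
```

```bash
python3 - <<'E'
from h import *
delta([.5428,-.1964,.060],pose(5.45,-20))
E
```

```text
turn deg [-0.07 -0.07  0.14] shift cm cur axes [ 0.15 -0.02  0.23] in target axes [ 0.15 -0.02  0.23]
```

Request:
jog_arm --pt "0 0 0 0.15 0 0.2 8.7" --pt "0 0 0 0 0 0 5" --pt "0 0 0 0 0 0 3" --pt "0 0 0 0 0 0 1" --pt "0 0 0 0 0 0 1" --pt "0 0 0 0 0 0 1" --pt "0 0 0 0 0 0 1" --squeeze 8

```text
time: 5.38
position: [0.5419, -0.1966, 0.0588]
tool_rot: [-1.106, 1.43, 1.526]
ft_force: [0.3, 0.2, 0.7]
grip_width: 0.404
```

```bash
python3 - <<'E'
from h import *
st=get_state();print(st['ft_force'],st['torque'],st['grip_width']*87)
delta([.5428,-.1964,.060],pose(5.45,-20))
E
```

```text
[0.32603707 0.21567761 0.73693654] [ 0.05975819 -0.3936228   0.04585441] 35.106166273956795
turn deg [-0.08 -0.04  0.05] shift cm cur axes [-0.15 -0.04  0.01] in target axes [-0.15 -0.04  0.01]
```

Fingers are still closing, so I'll keep going.

Request:
jog_arm --pt "0 0 0 0 0 0 1" --pt "0 0 0 0 0 0 1" --pt "0 0 0 0 0 0 1" --pt "0 0 0 0 0 0 1"

```text
time: 5.88
position: [0.542, -0.1968, 0.0588]
tool_rot: [-1.107, 1.431, 1.526]
ft_force: [0.4, -1.3, -0.1]
grip_width: 0.231
```

Request:
jog_arm --pt "0 0 0 0 0 0 0" --pt "0 0 0 0 0 0 0" --pt "0 0 0 0 0 0 0" --squeeze 60

```text
time: 6.25
position: [0.542, -0.1967, 0.0588]
tool_rot: [-1.106, 1.43, 1.526]
ft_force: [0.9, -0.9, 0.3]
grip_width: 0.222
```

```bash
python3 - <<'E'
from h import *
st=get_state();print(st['ft_force'],st['torque'],st['grip_width']*87)
delta([.5428,-.1964,.060],pose(5.45,-20))
E
```

```text
[ 0.89698052 -0.94613635  0.32919506] [-0.26321638 -0.62193681  0.15301535] 19.299289549273688
turn deg [-0.09 -0.04  0.06] shift cm cur axes [-0.14 -0.04  0.02] in target axes [-0.14 -0.04  0.02]
```

Request:
jog_arm --pt "0 0 0 -0.94 0.34 0 0" --pt "0 0 0 -1.88 0.68 0 0" --pt "0 0 0 -2.82 1.03 0 0" --pt "0 0 0 -2.82 1.03 0 0" --pt "0 0 0 -2.82 1.03 0 0" --pt "0 0 0 0 0 0 0" --pt "0 0 0 0 0 0 0"

```text
time: 7.12
position: [0.5415, -0.1961, 0.1783]
tool_rot: [-1.106, 1.43, 1.527]
ft_force: [-0.7, 0.7, -3.1]
grip_width: 0.223
```

```bash
python3 - <<'E'
from h import *
print(get_state()['torque'])
delta([.542,-.1967,.18],pose(5.45,-20))
snap("wrist","w3");snap("side","s3")
crop("side","pics/s3.png",260,140,420,300,4,"pics/s3z.png")
E
```

```text
[ 0.13971772 -0.69227137  0.00366524]
turn deg [-0.06  0.01  0.04] shift cm cur axes [-0.18  0.01 -0.07] in target axes [-0.18  0.01 -0.07]
```

View pics/s3z.png

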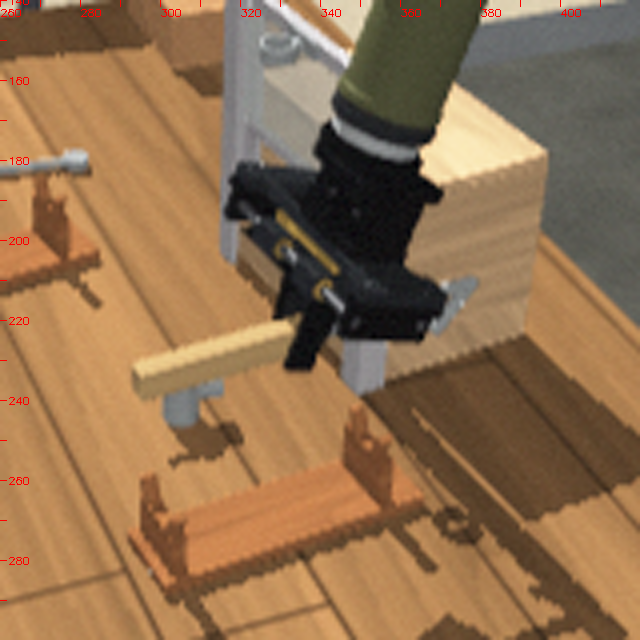

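View pics/w3.png

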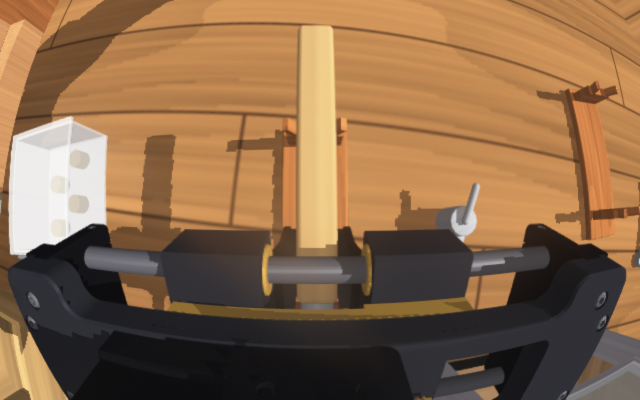

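Request:
jog_arm --pt "0 0 -4 -1 1 0 0" --pt "0 0 -8 -1 1 0 0" --pt "0 0 -8 -1 1 0 0" --pt "0 0 -8 -1 1 0 0" --pt "0 0 -8 -1 1 0 0" --pt "0 0 0 -1 1 0 0" --pt "0 0 0 0 0 0 0"

```text
time: 8.1
position: [0.4869, -0.2017, 0.2412]
tool_rot: [-1.387, 0.946, 1.071]
ft_force: [0.2, -0.0, -2.5]
grip_width: 0.222
```

```bash
python3 - <<'E'
from h import *
print(get_state()['torque'],get_state()['joint_positions'])
delta([.468,.030,.275],pose(6.6,16))
E
```

```text
[-0.00573057  0.40417737  0.02472171] [-0.2915954  -0.17644309  0.6598811   1.97143735 -0.01847008  1.05945777
  2.04634853]
turn deg [-1.15 -0.39  0.  ] shift cm cur axes [-3.19 -1.22 23.24] in target axes [-3.03 -1.69 23.23]
```

Request:
jog_arm --pt "-0.6 -0.2 0 -1.6 -0.6 2.2 0" --pt "-0.6 -0.2 0 -1.6 -0.6 4 0" --pt "0 0 0 0 0 4 0" --pt "0 0 0 0 0 4 0" --pt "0 0 0 0 0 4 0" --pt "0 0 0 0 0 3 0" --pt "0 0 0 0 0 2 0" --pt "0 0 0 0 0 0 0" --pt "0 0 0 0 0 0 0"

```text
time: 9.22
position: [0.4643, 0.0288, 0.274]
tool_rot: [-1.399, 0.934, 1.089]
ft_force: [-0.1, -0.0, -2.7]
grip_width: 0.222
```

```bash
python3 - <<'E'
from h import *
print(get_state()['torque'],get_state()['joint_positions'])
delta([.468,.030,.275],pose(6.6,16))
snap("scene","c4");snap("side","s4");snap("wrist","w4")
crop("scene","pics/c4.png",260,130,420,280,4,"pics/c4z.png")
crop("side","pics/s4.png",230,80,390,230,4,"pics/s4z.png")
E
```

```text
[-0.0487473   0.46980157  0.03074063] [-0.07108842 -0.29587653 -0.03953946  2.03653622 -0.01412864  1.12299871
  1.58068621]
turn deg [ 0.05 -0.   -0.09] shift cm cur axes [ 0.   -0.4   0.07] in target axes [ 0.01 -0.4   0.07]
```

View pics/c4z.png

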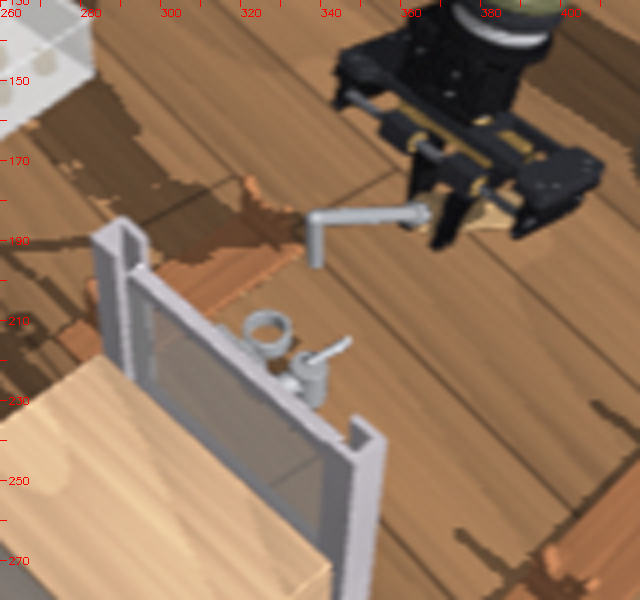

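View pics/s4z.png

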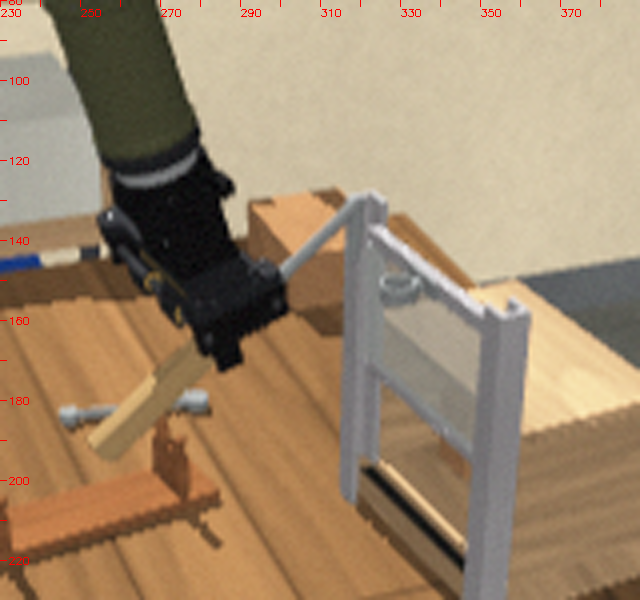

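View pics/w4.png

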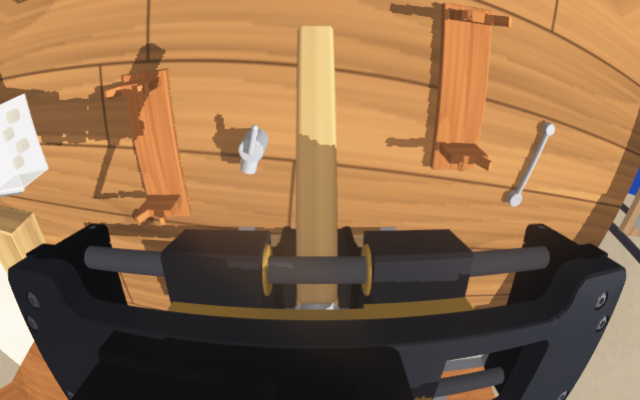

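```bash
python3 - <<'E'
from h import *
crop("scene","pics/c4.png",310,175,350,230,10,"pics/c4y.png")
crop("side","pics/s4.png",305,120,350,165,10,"pics/s4y.png")
E
```

```text
(no output)
```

View pics/c4y.png

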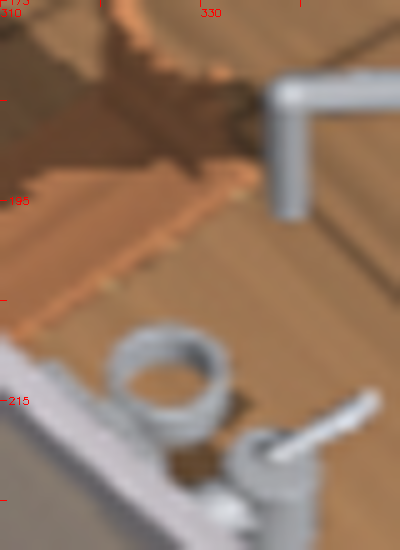

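View pics/s4y.png

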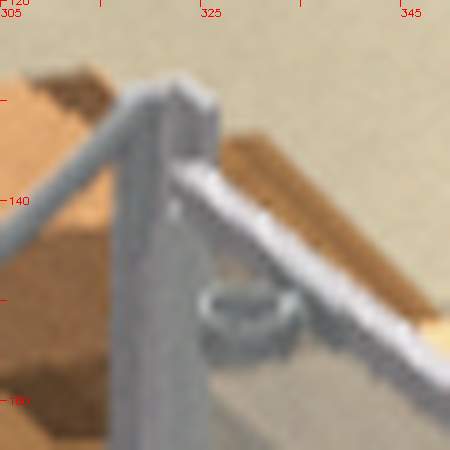

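```bash
python3 - <<'E'
from h import *
import pickle
np.set_printoptions(precision=4,suppress=True)
print("eye mid",tri((326.9,213.5),(330.0,152.55)))
print("bend",tri((338.9,184.2),(320,129.2)))
st=pickle.load(open("pics/c4.pkl","rb"));Rt=R.from_rotvec(st['tool_rot']).as_matrix();
def kin(th,yaw=None):
    xp=None
Rg=R.from_rotvec([-1.106,1.43,1.527]).as_matrix()  # grasp orientation
tg=np.array([.542,-.1967,.0588])
y=np.radians(5.45);xp=np.array([np.cos(y),np.sin(y),0]);g=np.array([.498,-.2007,.06])
for nm,P in (("bend",g+.2*xp),("tip",g+.168*xp-[0,0,.039])):
    t=Rg.T@(P-tg);print(nm,"tool",t,"world now",Rt@t+st['position'],proj("scene",Rt@t+st['position']),proj("side",Rt@t+st['position']))
E
```

```text
eye mid (array([0.6291, 0.0508, 0.279 ]), np.float64(0.0036878477842496346))
bend (array([0.5903, 0.0488, 0.3693]), np.float64(0.0029777187629876213))
bend tool [-0.0543 -0.146   0.0003] world now [0.589  0.0437 0.3662] [[337.4856 183.7021]] [[319.7327 130.66  ]]
tip tool [-0.0067 -0.1293  0.0003] world now [0.5859 0.0433 0.3159] [[337.6833 195.7153]] [[318.4999 145.2428]]
```

```bash
cat >> h.py <<'E'
def w2t(d):
    Rt=R.from_rotvec(get_state()["tool_rot"]).as_matrix();print("tool cm",(Rt.T@np.array(d)*100).round(2))
E
python3 - <<'E'
from h import *
w2t([.041,.002,-.01])
E
```

```text
tool cm [ 2.09 -3.66 -0.27]
```

Request:
jog_arm --pt "0 0 0 0.7 -1.2 -0.09 0" --pt "0 0 0 0.7 -1.2 -0.09 0" --pt "0 0 0 0.7 -1.25 -0.09 0" --pt "0 0 0 0 0 0 0" --pt "0 0 0 0 0 0 0"

```text
time: 10.0
position: [0.5044, 0.0313, 0.2643]
tool_rot: [-1.4, 0.932, 1.088]
ft_force: [0.2, 0.0, -2.6]
grip_width: 0.222
```

```bash
python3 - <<'E'
from h import *
np.set_printoptions(precision=4,suppress=True)
st=get_state();print(st['joint_positions'])
Rt=R.from_rotvec(st['tool_rot']).as_matrix()
for t in ([-.0543,-.146,.0003],[-.0067,-.1293,.0003]): print(Rt@t+st['position'])
snap("scene","c5");snap("side","s5")
crop("scene","pics/c5.png",305,175,350,230,10,"pics/c5y.png")
crop("side","pics/s5.png",305,115,350,165,10,"pics/s5y.png")
E
```

```text
[-0.0718 -0.1995 -0.0369  1.9816 -0.0104  1.0802  1.5816]
[0.6289 0.0461 0.3567]
[0.626  0.0458 0.3064]
```

View pics/c5y.png

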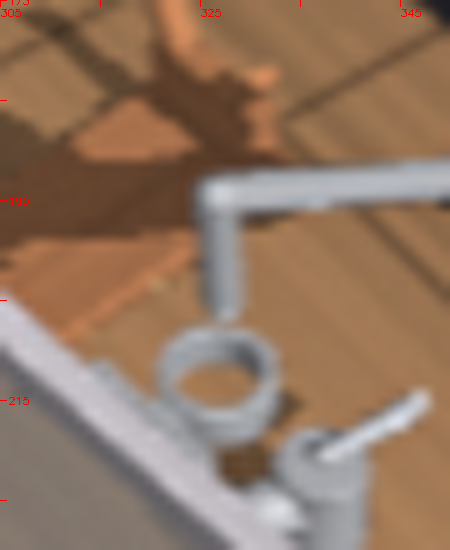

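View pics/s5y.png

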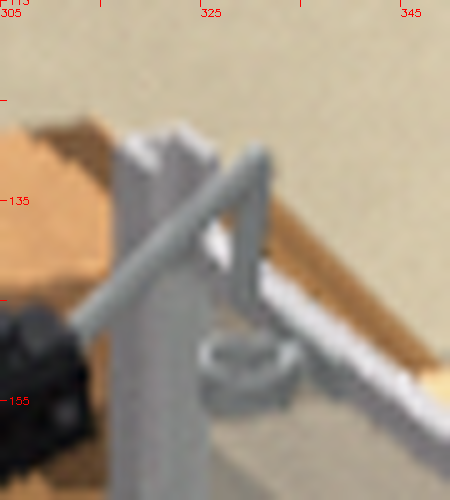

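```bash
python3 - <<'E'
from h import *
np.set_printoptions(precision=4,suppress=True)
print("bend",tri((326.9,194.3),(330.4,130.3)))
print("tip end",tri((327.4,206.6),(329.1,145.3)))
print("eye",tri((326.9,213.5),(330.0,152.55)))
print("eyetop",tri((326.9,212.0),(330.0,151.2)))
E
```

```text
bend (array([0.6287, 0.0509, 0.3587]), np.float64(0.0008365590902420858))
tip end (array([0.6259, 0.0503, 0.3061]), np.float64(0.0010962409428413302))
eye (array([0.6291, 0.0508, 0.279 ]), np.float64(0.0036878477842496346))
eyetop (array([0.6286, 0.0501, 0.2844]), np.float64(0.0036146715744109787))
```

Request:
jog_arm --pt "0 0 0 0.98 0.21 0 0" --pt "0 0 0 0.98 0.21 0 0" --pt "0 0 0 0.98 0.21 0 0" --pt "0 0 0 0 0 0 0" --pt "0 0 0 0 0 0 0"

```text
time: 10.72
position: [0.5068, 0.0316, 0.2347]
tool_rot: [-1.4, 0.931, 1.087]
ft_force: [0.6, -0.3, -2.9]
grip_width: 0.225
```

```bash
python3 - <<'E'
from h import *
np.set_printoptions(precision=4,suppress=True)
st=get_state();print(st['torque'],st['ft_force'])
Rt=R.from_rotvec(st['tool_rot']).as_matrix()
for t in ([-.0543,-.146,.0003],[-.0067,-.1293,.0003]): print(Rt@t+st['position'])
snap("scene","c6");snap("side","s6")
crop("scene","pics/c6.png",305,175,350,230,10,"pics/c6y.png")
crop("side","pics/s6.png",305,115,350,165,10,"pics/s6y.png")
E
```

```text
[0.0015 0.4239 0.0496] [ 0.6428 -0.2745 -2.9493]
[0.6312 0.0464 0.3273]
[0.6283 0.046  0.2769]
```

View pics/c6y.png

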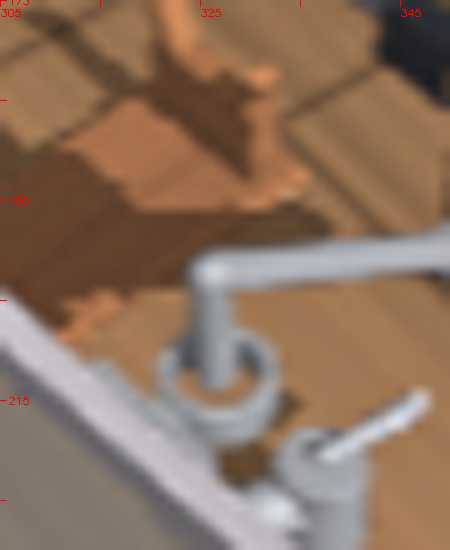

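View pics/s6y.png

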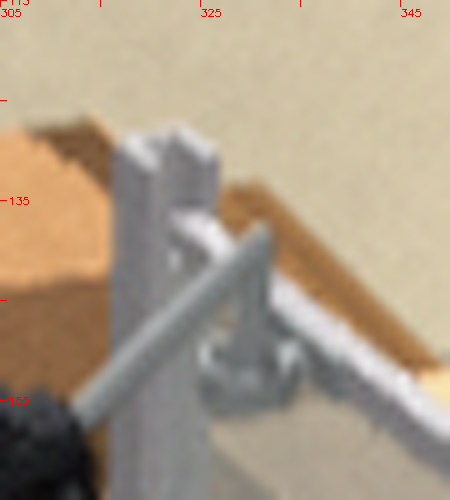

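The prong sits centred in the ring in both views, at scene (326.5,211) and side (330,150). I'll lower it slowly to contact.

Request:
jog_arm --pt "0 0 0 0.67 0.19 0 0" --pt "0 0 0 0.67 0.19 0 0" --pt "0 0 0 0.48 0.14 0 0" --pt "0 0 0 0.29 0.08 0 0" --pt "0 0 0 0.29 0.08 0 0" --pt "0 0 0 0.29 0.08 0 0" --pt "0 0 0 0 0 0 0"

```text
time: 11.7
position: [0.507, 0.0316, 0.2068]
tool_rot: [-1.4, 0.931, 1.087]
ft_force: [-0.1, -0.0, 0.4]
grip_width: 0.224
```

```bash
python3 - <<'E'
from h import *
np.set_printoptions(precision=4,suppress=True)
st=get_state();print(st['torque'],st['ft_force'])
Rt=R.from_rotvec(st['tool_rot']).as_matrix()
for t in ([-.0543,-.146,.0003],[-.0067,-.1293,.0003]): print(Rt@t+st['position'])
snap("scene","c7");snap("side","s7")
crop("scene","pics/c7.png",275,160,385,250,7,"pics/c7y.png")
crop("side","pics/s7.png",265,115,375,205,7,"pics/s7y.png")
E
```

```text
[0.0556 0.0204 0.0435] [-0.1468 -0.0074  0.3516]
[0.6313 0.0464 0.2995]
[0.6285 0.046  0.2491]
```

View pics/c7y.png

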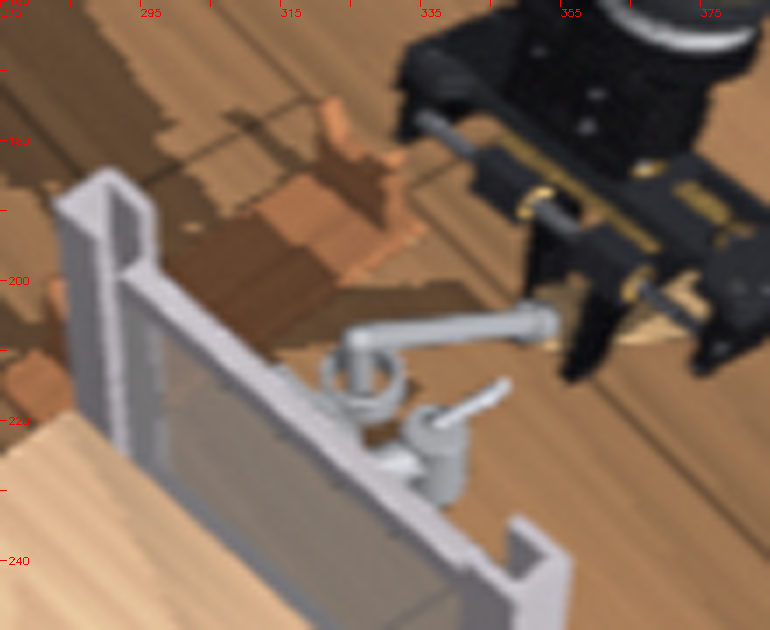

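View pics/s7y.png

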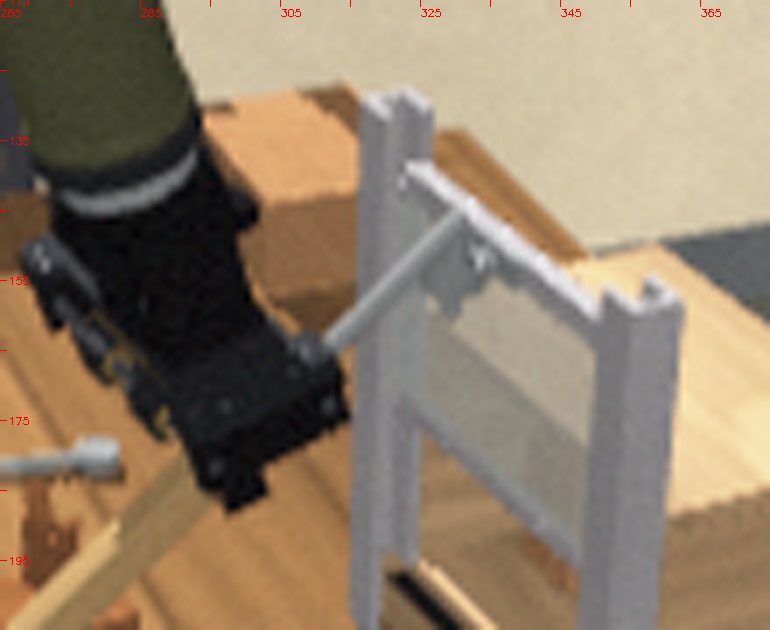

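Request:
jog_arm --pt "0 0 0 0.48 0.14 0 0" --pt "0 0 0 0.67 0.19 0 0" --pt "0 0 0 0.77 0.22 0 0" --pt "0 0 0 0.77 0.22 0 0" --pt "0 0 0 0.77 0.22 0 0" --pt "0 0 0 0.67 0.19 0 0" --pt "0 0 0 0.48 0.14 0 0" --pt "0 0 0 0 0 0 0"

```text
time: 12.8
position: [0.5059, 0.0314, 0.1577]
tool_rot: [-1.399, 0.934, 1.089]
ft_force: [-1.6, 0.6, -1.6]
grip_width: 0.224
```

```bash
python3 - <<'E'
from h import *
np.set_printoptions(precision=4,suppress=True)
st=get_state();print(st['torque'],st['ft_force'],st['joint_positions'])
Rt=R.from_rotvec(st['tool_rot']).as_matrix()
for t in ([-.0543,-.146,.0003],[-.0067,-.1293,.0003]): print(Rt@t+st['position'])
delta([.507,.0316,.1588],pose(6.6,16))
snap("scene","c8");snap("side","s8")
crop("scene","pics/c8.png",275,160,385,250,7,"pics/c8y.png")
crop("side","pics/s8.png",265,135,375,225,7,"pics/s8y.png")
E
```

```text
[ 0.0429  0.3862 -0.0026] [-1.6073  0.6038 -1.5964] [-0.0729 -0.1121 -0.0389  2.127  -0.0071  0.8489  1.5787]
[0.6306 0.0463 0.2499]
[0.6276 0.0459 0.1996]
turn deg [ 0.05  0.01 -0.09] shift cm cur axes [-0.08 -0.14  0.  ] in target axes [-0.08 -0.14  0.  ]
```

View pics/c8y.png

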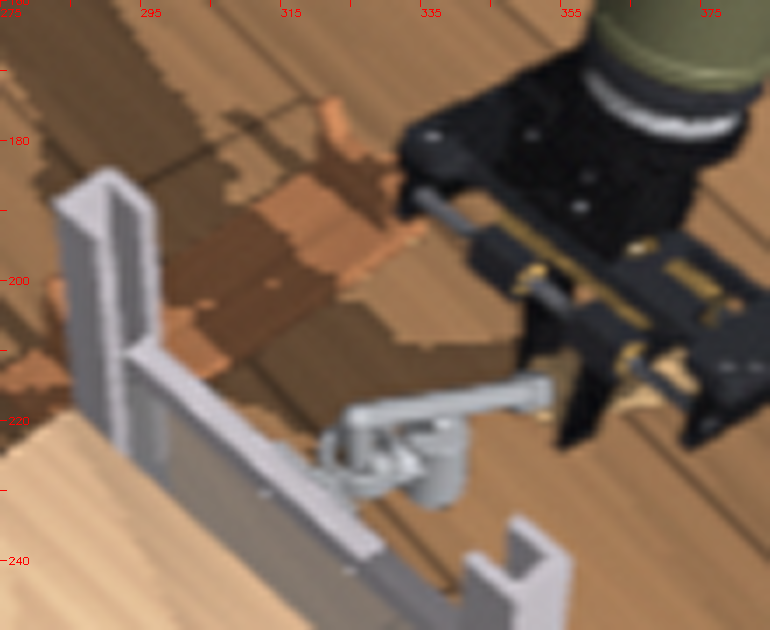

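View pics/s8y.png

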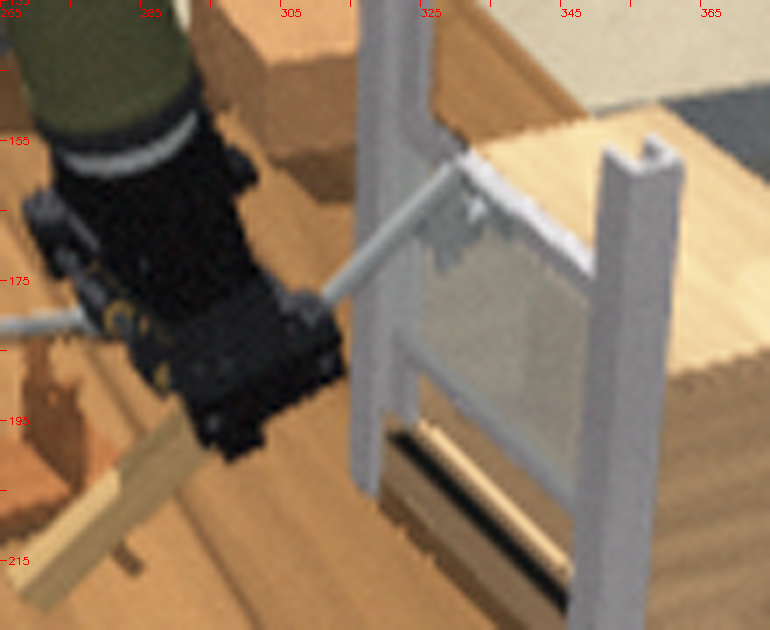

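Request:
jog_arm --pt "0 0 0 0.5 0.05 0 0" --pt "0 0 0 0.67 0.19 0 0" --pt "0 0 0 0.67 0.19 0 0" --pt "0 0 0 0.67 0.19 0 0" --pt "0 0 0 0.67 0.19 0 0" --pt "0 0 0 0.48 0.14 0 0" --pt "0 0 0 0.29 0.08 0 0" --pt "0 0 0 0 0 0 0"

```text
time: 13.9
position: [0.5074, 0.0316, 0.1174]
tool_rot: [-1.399, 0.933, 1.088]
ft_force: [-1.7, 0.6, -1.2]
grip_width: 0.223
```

```bash
python3 - <<'E'
from h import *
np.set_printoptions(precision=4,suppress=True)
st=get_state();print(st['torque'],st['ft_force'])
Rt=R.from_rotvec(st['tool_rot']).as_matrix()
for t in ([-.0543,-.146,.0003],[-.0067,-.1293,.0003]): print(Rt@t+st['position'])
delta([.507,.0316,.1148],pose(6.6,16))
E
```

```text
[0.0567 0.3794 0.1253] [-1.7261  0.607  -1.2444]
[0.632  0.0465 0.2098]
[0.629  0.0461 0.1595]
turn deg [ 0.06  0.01 -0.01] shift cm cur axes [0.24 0.11 0.  ] in target axes [0.24 0.11 0.  ]
```

Request:
jog_arm --pt "0 0 0 0.29 0.08 0 0" --pt "0 0 0 0.29 0.08 0 0" --pt "0 0 0 0.24 0.07 0 0" --pt "0 0 0 0 0 0 0"

```text
time: 14.4
position: [0.5076, 0.0317, 0.109]
tool_rot: [-1.4, 0.932, 1.088]
ft_force: [-1.9, 0.9, -1.0]
grip_width: 0.221
```

Request:
jog_arm --pt "0 0 0 0.15 0.04 0 0" --pt "0 0 0 0.15 0.04 0 0" --pt "0 0 0 0 0 0 0"

```text
time: 14.78
position: [0.5078, 0.0316, 0.106]
tool_rot: [-1.4, 0.932, 1.088]
ft_force: [-1.9, 1.1, -0.4]
grip_width: 0.221
```

Request:
jog_arm --pt "0 0 0 0.15 0.04 0 0" --pt "0 0 0 0 0 0 0"

```text
time: 15.02
position: [0.5079, 0.0316, 0.1045]
tool_rot: [-1.4, 0.932, 1.088]
ft_force: [-1.8, 0.3, -0.8]
grip_width: 0.222
```

```bash
python3 - <<'E'
from h import *
np.set_printoptions(precision=4,suppress=True)
st=get_state();print(st['torque'],st['ft_force'])
Rt=R.from_rotvec(st['tool_rot']).as_matrix()
for t in ([-.0543,-.146,.0003],[-.0067,-.1293,.0003]): print(Rt@t+st['position'])
snap("scene","c9");snap("side","s9")
crop("scene","pics/c9.png",275,180,385,270,7,"pics/c9y.png")
crop("side","pics/s9.png",265,155,375,245,7,"pics/s9y.png")
E
```

```text
[0.1237 0.314  0.1098] [-1.8443  0.2666 -0.7999]
[0.6323 0.0465 0.197 ]
[0.6294 0.0461 0.1467]
```

View pics/c9y.png

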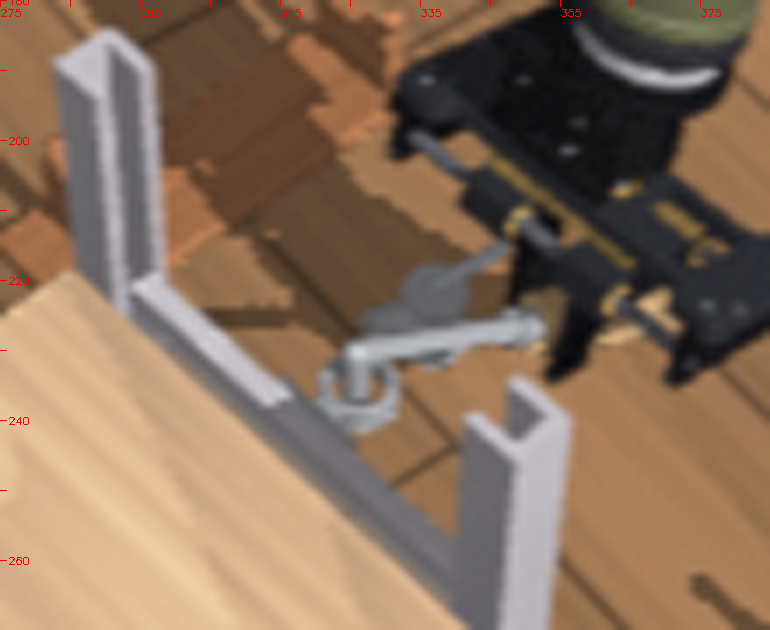

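View pics/s9y.png

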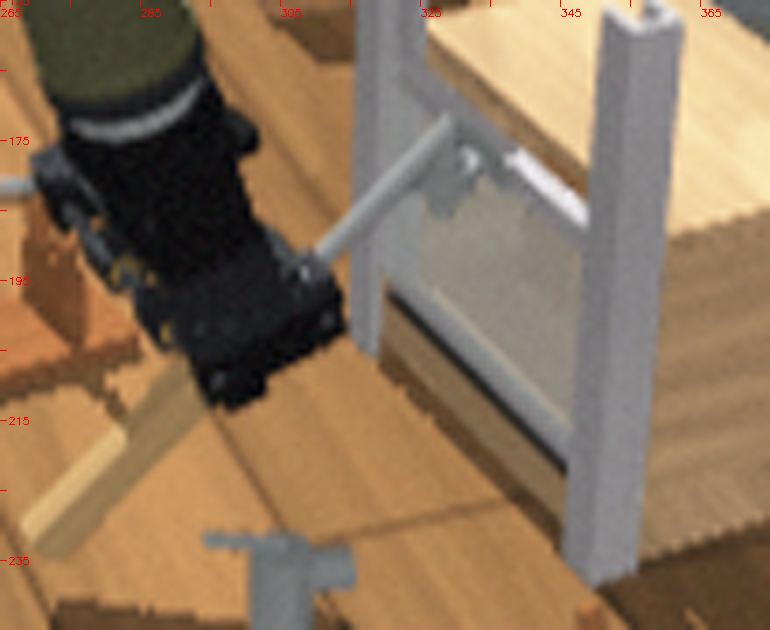

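Request:
jog_arm --pt "0 0 0 0.14 0.04 0 0" --pt "0 0 0 0 0 0 0"

```text
time: 15.38
position: [0.5079, 0.0316, 0.1031]
tool_rot: [-1.4, 0.932, 1.088]
ft_force: [-2.8, 0.2, -1.1]
grip_width: 0.219
```

Request:
jog_arm --pt "0 0 0 0.14 0.04 0 0" --pt "0 0 0 0 0 0 0"

```text
time: 15.62
position: [0.5079, 0.0317, 0.1016]
tool_rot: [-1.4, 0.932, 1.088]
ft_force: [-2.0, 0.4, -0.6]
grip_width: 0.221
```

```bash
python3 - <<'E'
from h import *
np.set_printoptions(precision=4,suppress=True)
snap("scene","c10");st,im,d=snap("side","s10");ds=np.load("pics/c10_d.npy")
crop("scene","pics/c10.png",275,190,385,280,7,"pics/c10y.png")
crop("side","pics/s10.png",265,155,375,245,7,"pics/s10y.png")
# top rail points: in scene, region between channels; plane frame coords
yaw=np.radians(6.6);o=np.array([.6617,.0516,0]);X=np.array([np.cos(yaw),np.sin(yaw),0]);Y=np.array([-np.sin(yaw),np.cos(yaw),0])
v,u=np.mgrid[150:330,250:400];uv=np.c_[u.ravel(),v.ravel()]
for n,D in (("scene",ds),("side",d)):
    P=pts(n,D,uv);q=P-o;a=q@X;b=q@Y
    m=(abs(a)<.008)&(abs(b)<.09)&(P[:,2]>.12)
    z=P[m][:,2];print(n,m.sum(),np.percentile(z,[5,25,50,75,90,95,98,100]))
E
```

```text
scene 430 [0.1524 0.17   0.18   0.182  0.1834 0.1842 0.1849 0.1884]
side 294 [0.1249 0.1378 0.1553 0.1825 0.1857 0.1867 0.1879 0.1884]
```

View pics/s10y.png

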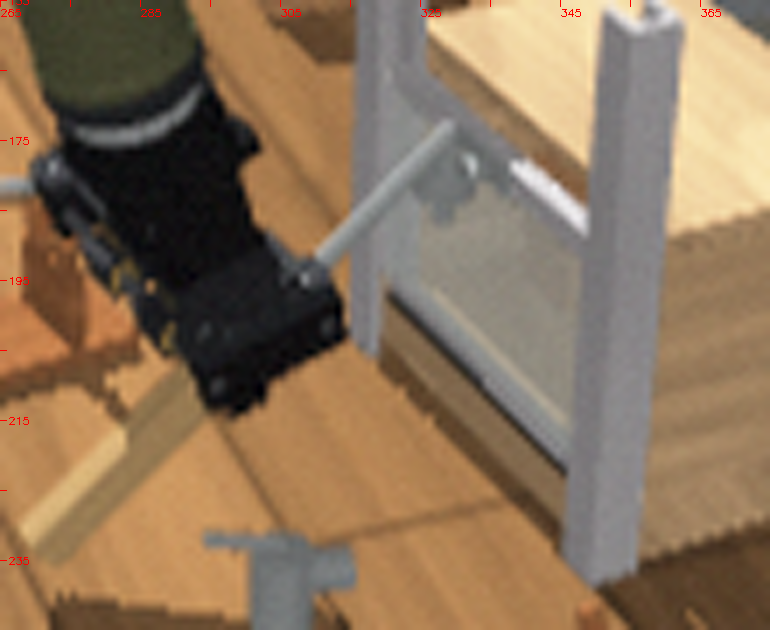

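View pics/c10y.png

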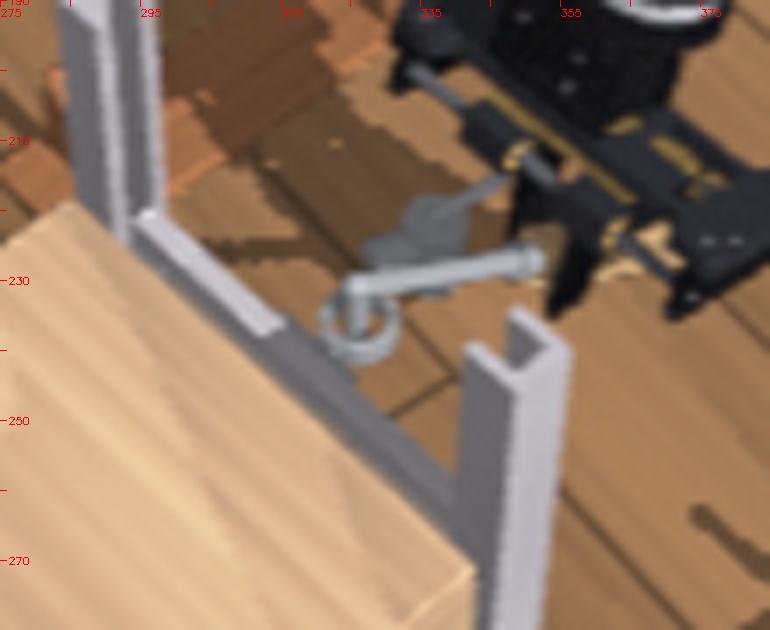

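Request:
jog_arm --pt "0 0 0 0.14 0.04 0 0" --pt "0 0 0 0 0 0 0"

```text
time: 15.98
position: [0.5079, 0.0316, 0.1002]
tool_rot: [-1.4, 0.932, 1.088]
ft_force: [-3.0, 0.2, -0.1]
grip_width: 0.221
```

Request:
jog_arm --pt "0 0 0 0.14 0.04 0 0" --pt "0 0 0 0 0 0 0"

```text
time: 16.23
position: [0.5079, 0.0317, 0.0987]
tool_rot: [-1.4, 0.932, 1.088]
ft_force: [-2.0, 1.3, 0.4]
grip_width: 0.222
```

Request:
jog_arm --pt "0 0 0 0.14 0.04 0 0" --pt "0 0 0 0 0 0 0"

```text
time: 16.48
position: [0.5084, 0.0317, 0.0977]
tool_rot: [-1.4, 0.931, 1.087]
ft_force: [-2.3, 0.7, -0.3]
grip_width: 0.22
```

Request:
jog_arm --pt "0 0 0 0.1 0.03 0 0" --pt "0 0 0 0 0 0 0"

```text
time: 16.73
position: [0.5088, 0.0318, 0.097]
tool_rot: [-1.4, 0.93, 1.086]
ft_force: [-0.3, 0.8, 1.6]
grip_width: 0.224
```

```bash
python3 - <<'E'
from h import *
np.set_printoptions(precision=4,suppress=True)
st=get_state();print(st['torque'],st['ft_force'])
Rt=R.from_rotvec(st['tool_rot']).as_matrix()
print(Rt@[-.0543,-.146,.0003]+st['position'])
snap("scene","c11");st,im,d=snap("side","s11");ds=np.load("pics/c11_d.npy")
crop("side","pics/s11.png",265,155,375,245,7,"pics/s11y.png")
yaw=np.radians(6.6);o=np.array([.6617,.0516,0]);X=np.array([np.cos(yaw),np.sin(yaw),0]);Y=np.array([-np.sin(yaw),np.cos(yaw),0])
v,u=np.mgrid[150:330,250:400];uv=np.c_[u.ravel(),v.ravel()]
for n,D in (("scene",ds),("side",d)):
    P=pts(n,D,uv);q=P-o;a=q@X;b=q@Y
    m=(abs(a)<.008)&(abs(b)<.09)&(P[:,2]>.12)
    z=P[m][:,2];print(n,m.sum(),np.percentile(z,[5,25,50,75,90,95,98,100]))
E
```

```text
[ 0.1547 -0.2717  0.2042] [-0.3329  0.8095  1.6148]
[0.633  0.0466 0.1897]
scene 398 [0.1527 0.1687 0.1768 0.1791 0.1809 0.1816 0.1822 0.1842]
side 282 [0.1241 0.1367 0.1537 0.1801 0.1831 0.1837 0.1842 0.185 ]
```

View pics/s11y.png

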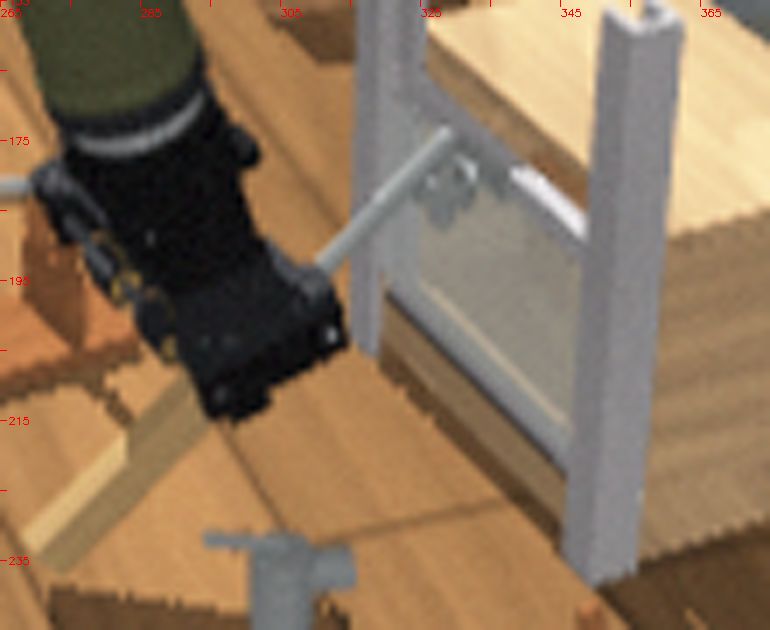

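Request:
jog_arm --pt "0 0 0 0.12 0.03 0 0" --pt "0 0 0 0 0 0 0"

```text
time: 17.08
position: [0.5081, 0.0315, 0.0951]
tool_rot: [-1.4, 0.932, 1.087]
ft_force: [-0.6, -0.3, 1.0]
grip_width: 0.223
```

Request:
jog_arm --pt "0 0 0 0.1 0.03 0 0" --pt "0 0 0 0 0 0 0"

```text
time: 17.32
position: [0.508, 0.0316, 0.094]
tool_rot: [-1.4, 0.932, 1.087]
ft_force: [0.0, -0.5, 1.9]
grip_width: 0.228
```

```bash
python3 - <<'E'
from h import *
np.set_printoptions(precision=4,suppress=True)
st=get_state();print(st['torque'],st['ft_force'])
Rt=R.from_rotvec(st['tool_rot']).as_matrix()
print(Rt@[-.0543,-.146,.0003]+st['position'])
snap("scene","c12");st,im,d=snap("side","s12");ds=np.load("pics/c12_d.npy")
crop("side","pics/s12.png",265,155,375,245,7,"pics/s12y.png")
yaw=np.radians(6.6);o=np.array([.6617,.0516,0]);X=np.array([np.cos(yaw),np.sin(yaw),0]);Y=np.array([-np.sin(yaw),np.cos(yaw),0])
v,u=np.mgrid[150:330,250:400];uv=np.c_[u.ravel(),v.ravel()]
for n,D in (("scene",ds),("side",d)):
    P=pts(n,D,uv);q=P-o;a=q@X;b=q@Y
    m=(abs(a)<.008)&(abs(b)<.09)&(P[:,2]>.12)
    z=P[m][:,2];print(n,m.sum(),np.percentile(z,[5,25,50,75,90,95,98,100]))
E
```

```text
[ 0.121  -0.3965  0.0069] [ 0.0499 -0.5071  1.936 ]
[0.6324 0.0464 0.1865]
scene 403 [0.1526 0.17   0.1772 0.1792 0.1804 0.181  0.1817 0.1827]
side 292 [0.1252 0.1383 0.1542 0.179  0.1827 0.1835 0.1843 0.1856]
```

View pics/s12y.png

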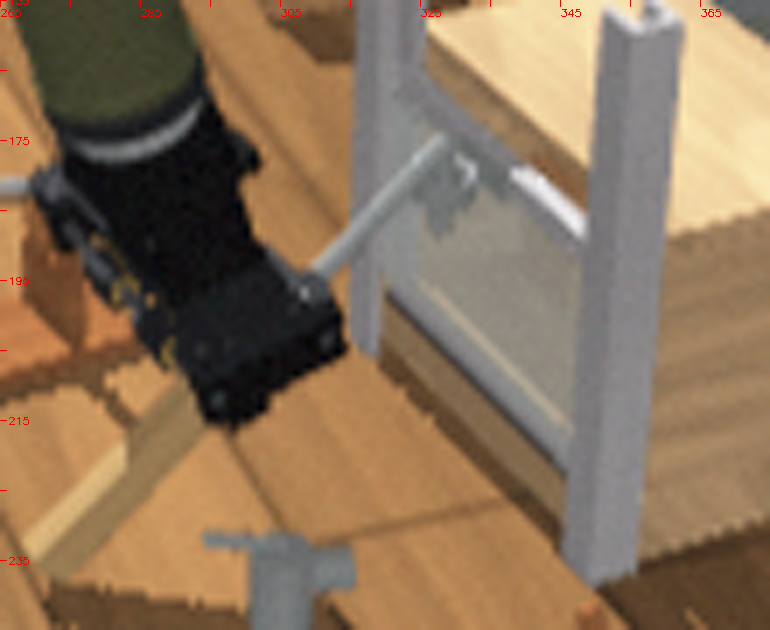

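```bash
python3 - <<'E'
from h import *
crop("scene","pics/c12.png",305,205,385,265,10,"pics/c12y.png")
crop("side","pics/s12.png",260,165,340,245,8,"pics/s12x.png")
E
```

```text
(no output)
```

View pics/c12y.png

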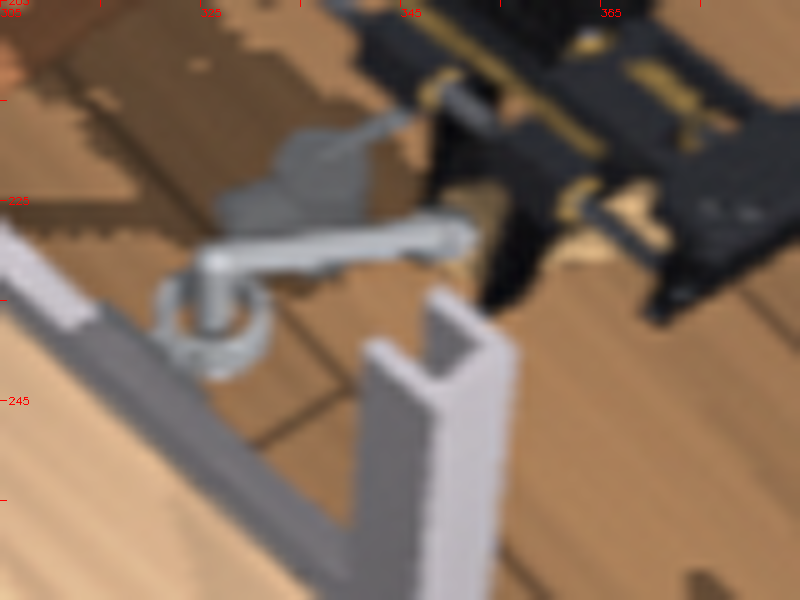

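View pics/s12x.png

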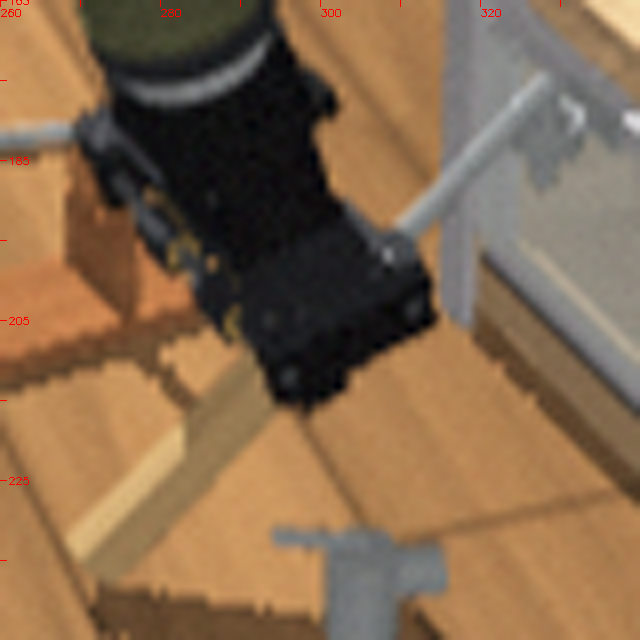

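```bash
python3 - <<'E'
from h import *
np.set_printoptions(precision=4,suppress=True)
b,e=tri((326.4,230.6),(328.1,175.8));print("bend",b,e)
print("eye ring: ",tri((326.3,236.8),(330.2,178.5)))
d=np.load("pics/s12_d.npy")
for uv in [(270,233),(274,236),(272,235),(276,226),(283,219),(288,214),(316,187),(320,183),(324,179)]: print(uv,pts("side",d,uv)[0])
E
```

```text
bend [0.6251 0.0469 0.1927] 0.0014881345668299234
eye ring:  (array([0.6338, 0.0541, 0.1768]), np.float64(0.006759220237638536))
(270, 233) [0.4052 0.0185 0.0262]
(274, 236) [0.4177 0.0145 0.0128]
(272, 235) [0.4101 0.012  0.0211]
(276, 226) [0.4292 0.0252 0.0451]
(283, 219) [0.4544 0.0242 0.0688]
(288, 214) [0.471  0.0197 0.0886]
(316, 187) [0.5785 0.0378 0.1627]
(320, 183) [0.594  0.0405 0.1739]
(324, 179) [0.6104 0.0453 0.1837]
```

Request:
jog_arm --pt "0 0 0 0.12 0.03 0 0" --pt "0 0 0 0 0 0 0" --pt "0 0 0 0 0 0 0"

```text
time: 17.8
position: [0.5078, 0.0316, 0.0926]
tool_rot: [-1.4, 0.932, 1.088]
ft_force: [-0.3, 0.3, 1.8]
grip_width: 0.226
```

```bash
python3 - <<'E'
from h import *
np.set_printoptions(precision=4,suppress=True)
st=get_state();print(st['torque'],st['ft_force'])
snap("scene","c13");st,im,d=snap("side","s13");ds=np.load("pics/c13_d.npy")
yaw=np.radians(6.6);o=np.array([.6617,.0516,0]);X=np.array([np.cos(yaw),np.sin(yaw),0]);Y=np.array([-np.sin(yaw),np.cos(yaw),0])
v,u=np.mgrid[150:330,250:400];uv=np.c_[u.ravel(),v.ravel()]
for n,D in (("scene",ds),("side",d)):
    P=pts(n,D,uv);q=P-o;a=q@X;b=q@Y
    m=(abs(a)<.008)&(abs(b)<.09)&(P[:,2]>.12)
    z=P[m][:,2];print(n,m.sum(),np.percentile(z,[5,25,50,75,90,95,98,100]))
crop("side","pics/s13.png",265,155,375,245,7,"pics/s13y.png")
E
```

```text
[ 0.1061 -0.2635  0.0044] [-0.2529  0.3071  1.8088]
scene 398 [0.1521 0.1691 0.1769 0.1792 0.1805 0.1813 0.1821 0.1858]
side 286 [0.1237 0.1371 0.1536 0.1802 0.1825 0.1835 0.1844 0.1877]
```

View pics/s13y.png

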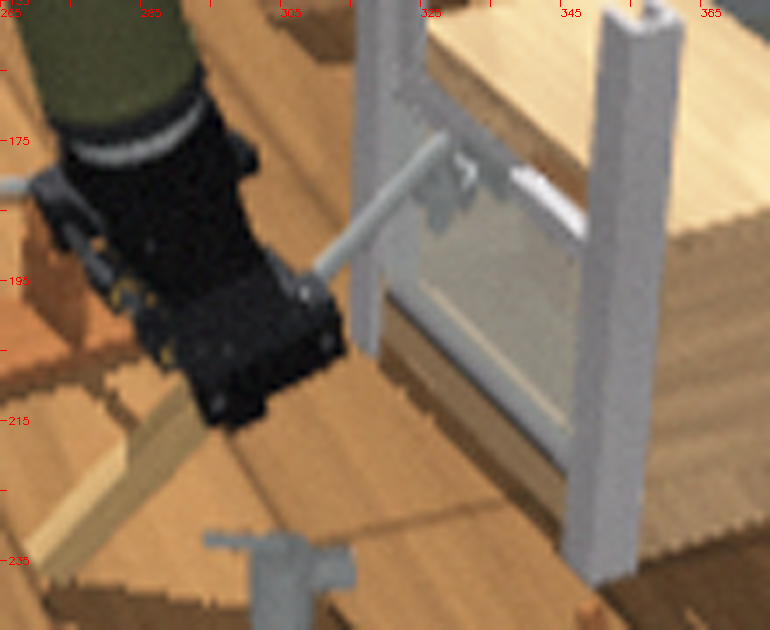

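Request:
jog_arm --pt "0 0 0 -0.48 -0.14 0 0" --pt "0 0 0 -0.44 -0.33 0 0" --pt "0 0 0 -0.44 -0.33 0 0" --pt "0 0 0 0 0 0 0" --pt "0 0 0 0 0 0 0"

```text
time: 18.52
position: [0.5118, 0.0321, 0.108]
tool_rot: [-1.4, 0.932, 1.088]
ft_force: [-0.7, -0.2, -2.5]
grip_width: 0.224
```

```bash
python3 - <<'E'
from h import *
np.set_printoptions(precision=4,suppress=True)
st=get_state();print(st['torque'],st['ft_force'])
Rt=R.from_rotvec(st['tool_rot']).as_matrix()
print(Rt@[-.0543,-.146,.0003]+st['position'])
snap("scene","c14");st,im,d=snap("side","s14")
crop("scene","pics/c14.png",305,200,355,250,10,"pics/c14y.png")
crop("side","pics/s14.png",265,155,375,245,7,"pics/s14y.png")
E
```

```text
[-0.0088  0.3578  0.0213] [-0.7342 -0.2248 -2.5375]
[0.6362 0.0469 0.2005]
```

View pics/c14y.png

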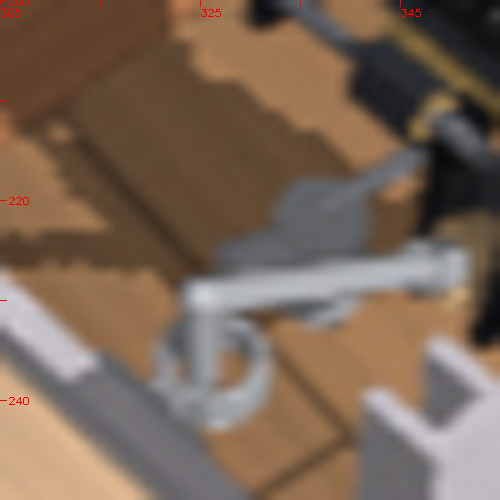

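View pics/s14y.png

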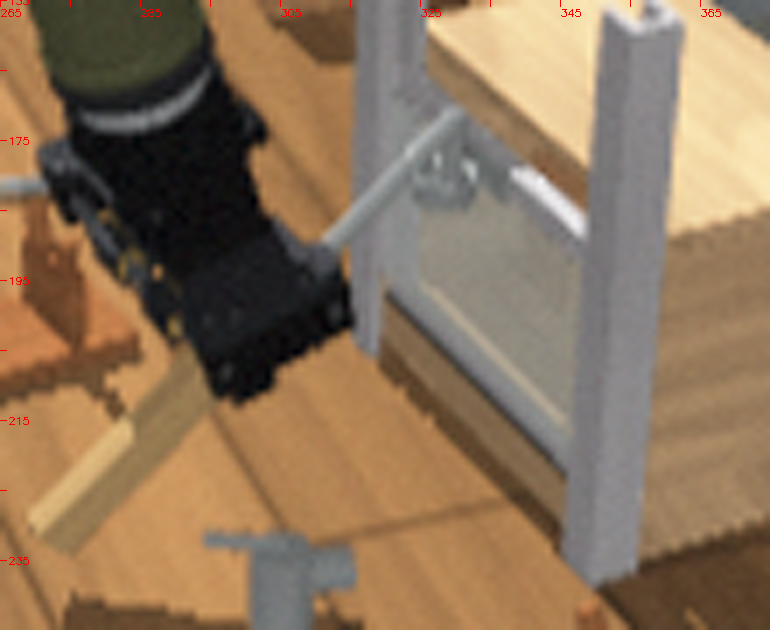

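Request:
jog_arm --pt "0 0 0 -0.8 -0.12 0 0" --pt "0 0 0 -0.8 -0.12 0 0" --pt "0 0 0 -0.77 -0.22 0 0" --pt "0 0 0 0 0 0 0"

```text
time: 19.12
position: [0.5107, 0.032, 0.1335]
tool_rot: [-1.401, 0.93, 1.086]
ft_force: [-0.7, 1.3, -2.7]
grip_width: 0.224
```

```bash
python3 - <<'E'
from h import *
np.set_printoptions(precision=4,suppress=True)
st=get_state();print(st['torque'],st['ft_force'])
Rt=R.from_rotvec(st['tool_rot']).as_matrix()
print(Rt@[-.0543,-.146,.0003]+st['position'])
snap("scene","c15");st,im,d=snap("side","s15")
crop("scene","pics/c15.png",305,195,355,245,10,"pics/c15y.png")
crop("side","pics/s15.png",265,145,375,235,7,"pics/s15y.png")
E
```

```text
[-0.0016  0.4118 -0.0408] [-0.6783  1.3249 -2.718 ]
[0.6349 0.0468 0.2264]
```

View pics/c15y.png

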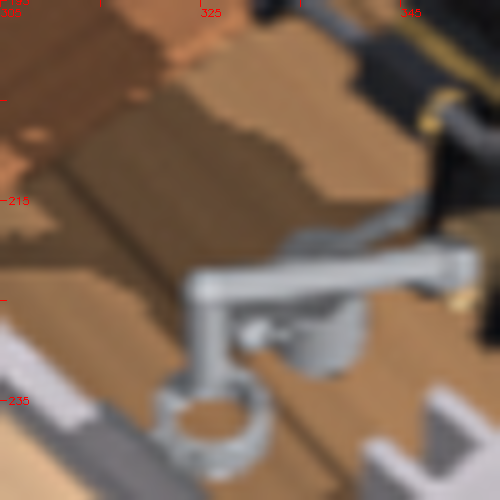

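View pics/s15y.png

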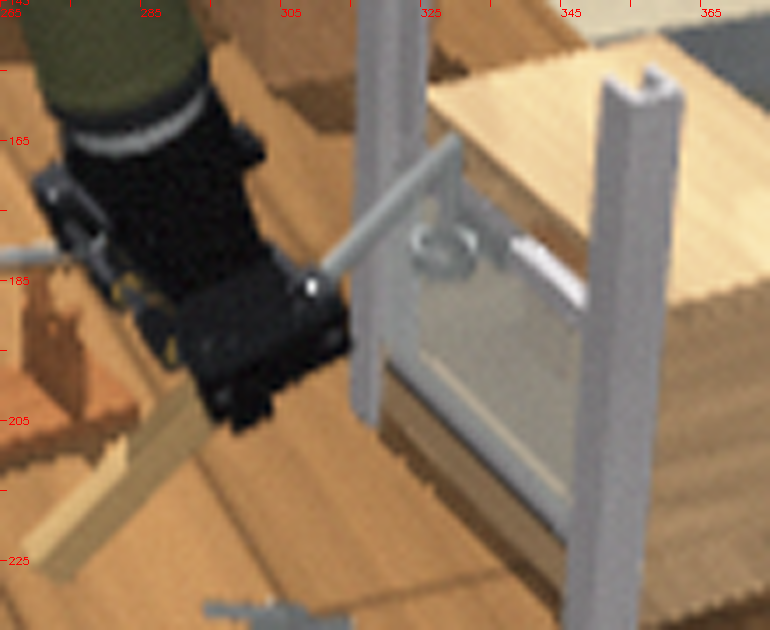

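Request:
jog_arm --pt "0 0 0 -0.96 -0.28 0 0" --pt "0 0 0 -1.4 -0.42 0 0" --pt "0 0 0 -1.4 -0.42 0 0" --pt "0 0 0 -1.2 0.5 0 0" --pt "0 0 0 -0.55 1.9 0 0" --pt "0 0 0 -0.55 1.9 0 0" --pt "0 0 0 0 0 0 0" --pt "0 0 0 0 0 0 0"

```text
time: 20.23
position: [0.4634, 0.0265, 0.1823]
tool_rot: [-1.4, 0.93, 1.086]
ft_force: [-0.4, -0.4, -2.4]
grip_width: 0.224
```

```bash
python3 - <<'E'
from h import *
np.set_printoptions(precision=4,suppress=True)
st=get_state();print(st['torque'],st['ft_force'],st['joint_positions'])
Rt=R.from_rotvec(st['tool_rot']).as_matrix()
for t in ([-.0543,-.146,.0003],[-.0067,-.1293,.0003]): print(Rt@t+st['position'])
snap("scene","c16");st,im,d=snap("side","s16")
crop("scene","pics/c16.png",305,165,385,225,10,"pics/c16y.png")
crop("side","pics/s16.png",250,135,370,225,6,"pics/s16y.png")
E
```

```text
[-0.0083  0.4122 -0.0234] [-0.3924 -0.3588 -2.4179] [-0.0684 -0.2405 -0.0397  2.1816 -0.0144  0.9187  1.5857]
[0.5876 0.0413 0.275 ]
[0.5849 0.0409 0.2247]
```

View pics/c16y.png

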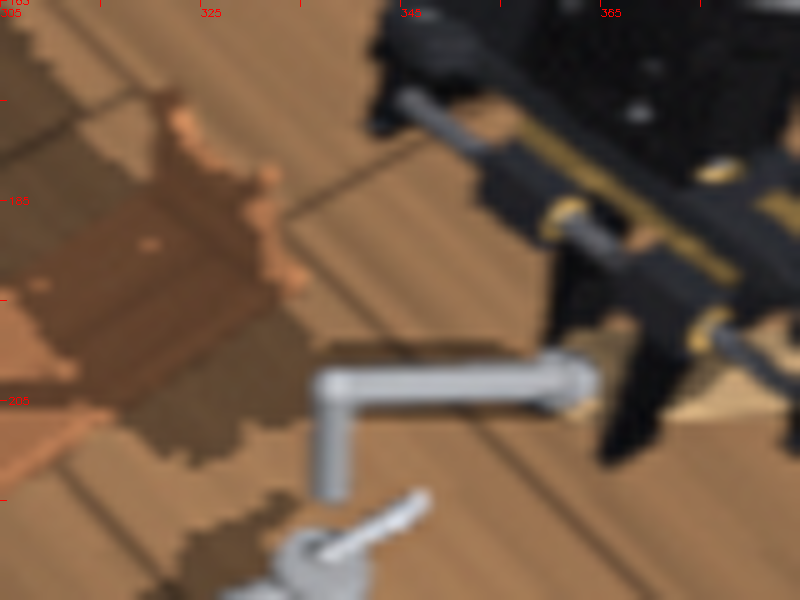

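View pics/s16y.png

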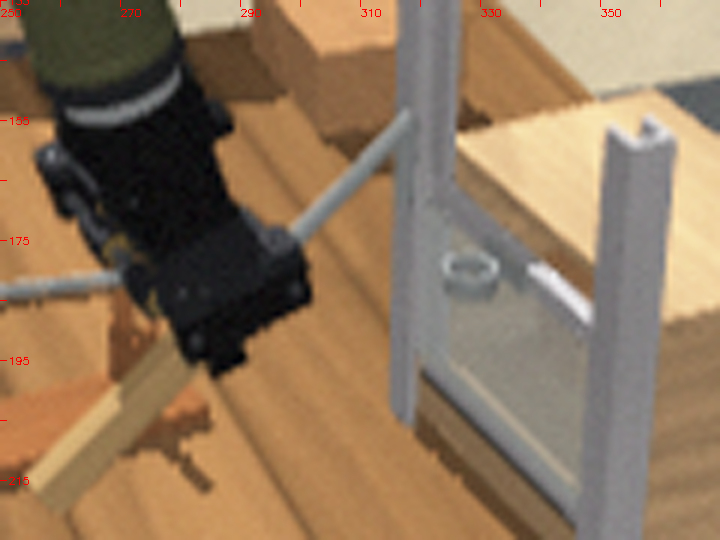

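```bash
python3 - <<'E'
from h import *
np.set_printoptions(precision=4,suppress=True)
print(tri((338.5,203.5),(318.2,154.7)))
# scene-only: project hypotheses with pole rotated by phi about jaw axis at TCP
import pickle
st=pickle.load(open("pics/c16.pkl","rb"));Rt=R.from_rotvec(st['tool_rot']).as_matrix()
for phi in (0,1,2,3,4):
    Q=R.from_rotvec([0,0,np.radians(-phi)]).as_matrix()
    b=Rt@Q@np.array([-.0543,-.146,.0003])+st['position'];t=Rt@Q@np.array([-.0067,-.1293,.0003])+st['position']
    print(phi,b,proj("scene",b),proj("side",b),"tip",proj("scene",t),proj("side",t))
st=pickle.load(open("pics/c5.pkl","rb"));Rt=R.from_rotvec(st['tool_rot']).as_matrix()
b=Rt@np.array([-.0543,-.146,.0003])+st['position'];print("ref c5",proj("scene",b),"seen 326.9,194.3",proj("side",b),"seen 330.4,130.3")
E
```

```text
(array([0.5843, 0.0441, 0.282 ]), np.float64(0.0032946610012170993))
0 [0.5876 0.0413 0.275 ] [[336.2247 205.1492]] [[318.9263 156.717 ]] tip [[336.3894 215.7707]] [[317.8161 170.3424]]
1 [0.586  0.0411 0.2772] [[336.6771 204.333 ]] [[318.5031 156.2291]] tip [[336.6042 215.1678]] [[317.6309 169.8339]]
2 [0.5844 0.0409 0.2794] [[337.1397 203.5147]] [[318.0685 155.7501]] tip [[336.8287 214.5595]] [[317.4354 169.3303]]
3 [0.5826 0.0407 0.2815] [[337.6124 202.6949]] [[317.6225 155.2803]] tip [[337.0628 213.9459]] [[317.2298 168.8319]]
4 [0.5809 0.0405 0.2836] [[338.0949 201.8737]] [[317.1653 154.8199]] tip [[337.3065 213.3272]] [[317.0139 168.3387]]
ref c5 [[325.5286 193.7106]] seen 326.9,194.3 [[330.9027 131.4074]] seen 330.4,130.3
```

```bash
python3 - <<'E'
from h import *
delta([.487,-.2017,.241],pose(5.45,16))
delta([.542,-.1967,.18],pose(5.45,-22.2))
E
```

```text
turn deg [1.17 0.33 0.1 ] shift cm cur axes [ -5.75  -1.34 -22.94] in target axes [ -5.62  -1.8  -22.94]
turn deg [ 1.23 -0.07 38.29] shift cm cur axes [  1.64  -4.95 -23.08] in target axes [ -1.97  -5.35 -22.97]
```

Request:
jog_arm --pt "0.6 0.15 0 -1.4 -0.3 -2 0" --pt "0.6 0.15 0 -1.4 -0.3 -4 0" --pt "0 0 0 -1.4 -0.3 -4 0" --pt "0 0 0 -1.4 -0.4 -4 0" --pt "0 0 0 0 0 -4 0" --pt "0 0 0 0 0 -3 0" --pt "0 0 0 0 0 -2 0" --pt "0 0 0 0 0 0 0"

```text
time: 21.32
position: [0.4825, -0.2047, 0.2387]
tool_rot: [-1.384, 0.947, 1.07]
ft_force: [-0.2, 0.0, -3.1]
grip_width: 0.227
```

Request:
jog_arm --pt "0 0 5 0 0 0 0" --pt "0 0 8 0 0 0 0" --pt "0 0 8 0 0 0 0" --pt "0 0 8 0 0 0 0" --pt "0 0 6 0 0 0 0" --pt "0 0 3 0 0 0 0" --pt "0 0 0 0 0 0 0" --pt "0 0 0 0 0 0 0"

```text
time: 22.32
position: [0.4827, -0.2024, 0.239]
tool_rot: [-1.087, 1.454, 1.551]
ft_force: [-0.6, 0.8, -2.9]
grip_width: 0.221
```

```bash
python3 - <<'E'
from h import *
print(get_state()['ft_force'],get_state()['torque'])
delta([.542,-.1967,.15],pose(5.45,-22.2))
E
```

```text
[-0.60399421  0.82993016 -2.90023853] [ 0.12692611 -0.77858486  0.04107743]
turn deg [0.01 0.04 0.34] shift cm cur axes [ 6.04 -8.84 -0.  ] in target axes [ 5.98 -8.88  0.  ]
```

Request:
jog_arm --pt "0 0 0.3 1.5 -2.2 0 0" --pt "0 0 0 1.5 -2.2 0 0" --pt "0 0 0 1.5 -2.2 0 0" --pt "0 0 0 1.5 -2.2 0 0" --pt "0 0 0 0 0 0 0" --pt "0 0 0 0 0 0 0"

```text
time: 23.08
position: [0.5408, -0.1977, 0.1514]
tool_rot: [-1.083, 1.459, 1.554]
ft_force: [0.5, -0.1, -2.5]
grip_width: 0.221
```

```bash
python3 - <<'E'
from h import *
np.set_printoptions(precision=4,suppress=True)
delta([.542,-.1967,.0588],pose(5.45,-22.2))
st=get_state();Rt=R.from_rotvec(st['tool_rot']).as_matrix()
Q=R.from_rotvec([0,0,np.radians(-2.2)]).as_matrix()
b=Rt@Q@np.array([-.0543,-.146,.0003])+st['position'];print("bend pred",b,proj("scene",b),proj("side",b))
snap("scene","c17");snap("side","s17");snap("wrist","w17")
crop("scene","pics/c17.png",240,140,360,240,6,"pics/c17y.png")
crop("side","pics/s17.png",275,165,405,295,5,"pics/s17y.png")
E
```

```text
turn deg [-0.07  0.03  0.02] shift cm cur axes [ 8.53 -3.62  0.09] in target axes [ 8.53 -3.62  0.09]
bend pred [ 0.6958 -0.1828  0.1526] [[263.9604 200.6327]] [[377.2792 218.0757]]
```

View pics/c17y.png

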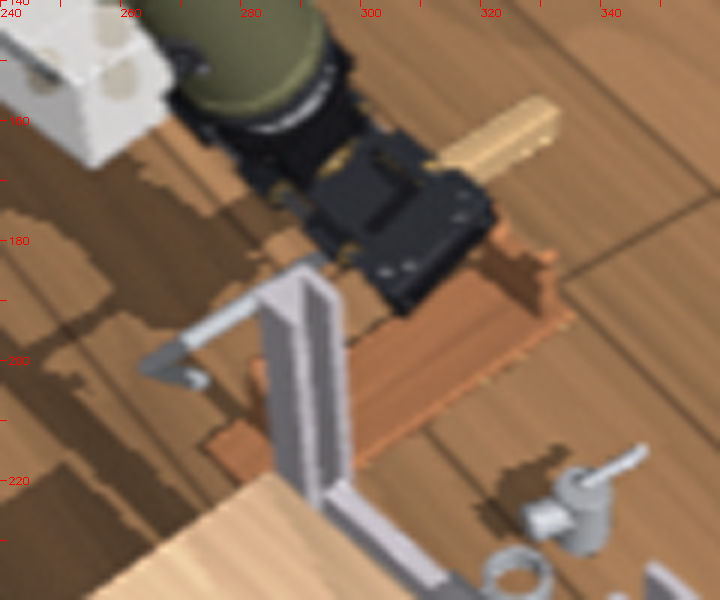

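View pics/s17y.png

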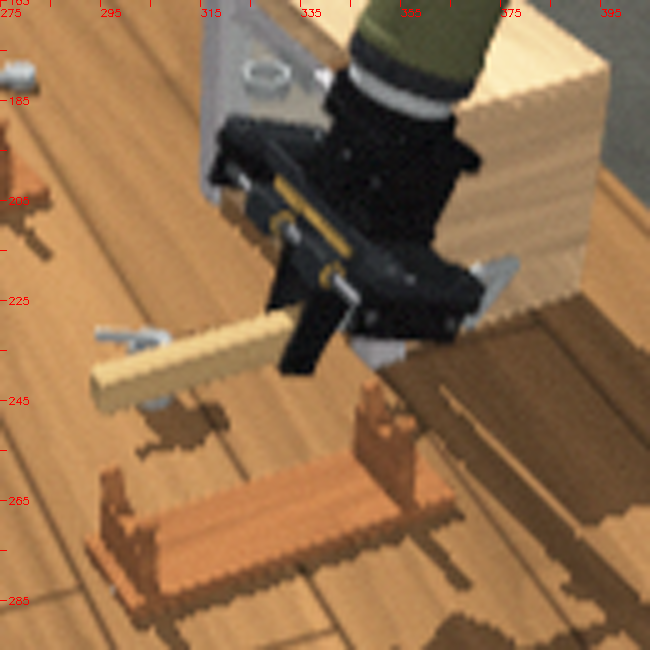

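View pics/w17.png

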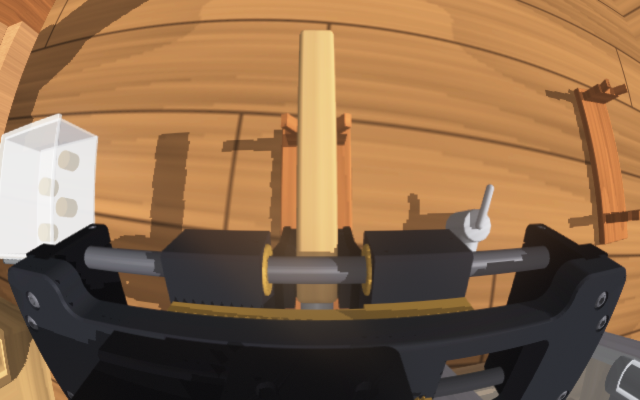

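Request:
jog_arm --pt "0 0 0 0.93 -0.35 0.08 0" --pt "0 0 0 1.85 -0.75 0 0" --pt "0 0 0 1.85 -0.75 0 0" --pt "0 0 0 1.3 -0.55 0 0" --pt "0 0 0 0.93 -0.38 0 0" --pt "0 0 0 0 0 0 0" --pt "0 0 0 0 0 0 0"

```text
time: 24.1
position: [0.5411, -0.1966, 0.0767]
tool_rot: [-1.084, 1.459, 1.555]
ft_force: [-0.1, 0.0, -1.9]
grip_width: 0.225
```

```bash
python3 - <<'E'
from h import *
np.set_printoptions(precision=4,suppress=True)
delta([.542,-.1967,.0588],pose(5.45,-22.2))
snap("scene","c18");snap("side","s18")
crop("scene","pics/c18.png",240,150,360,250,6,"pics/c18y.png")
crop("side","pics/s18.png",275,185,405,295,5,"pics/s18y.png")
E
```

```text
turn deg [-0.03  0.02  0.  ] shift cm cur axes [ 1.62 -0.75 -0.02] in target axes [ 1.62 -0.75 -0.02]
```

View pics/s18y.png

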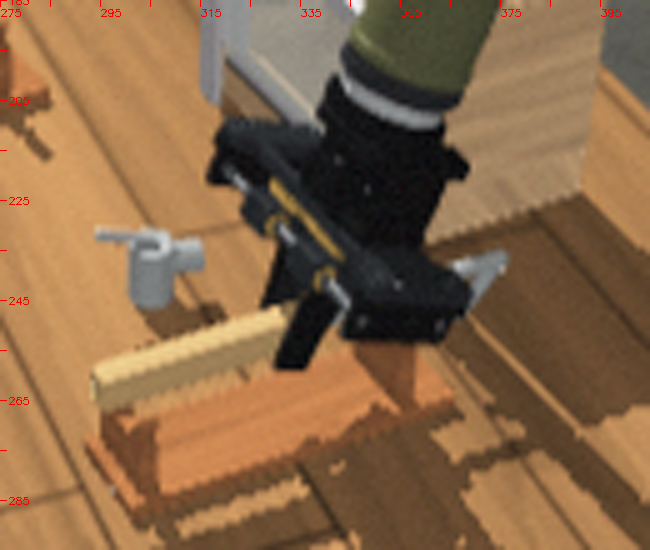

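View pics/c18y.png

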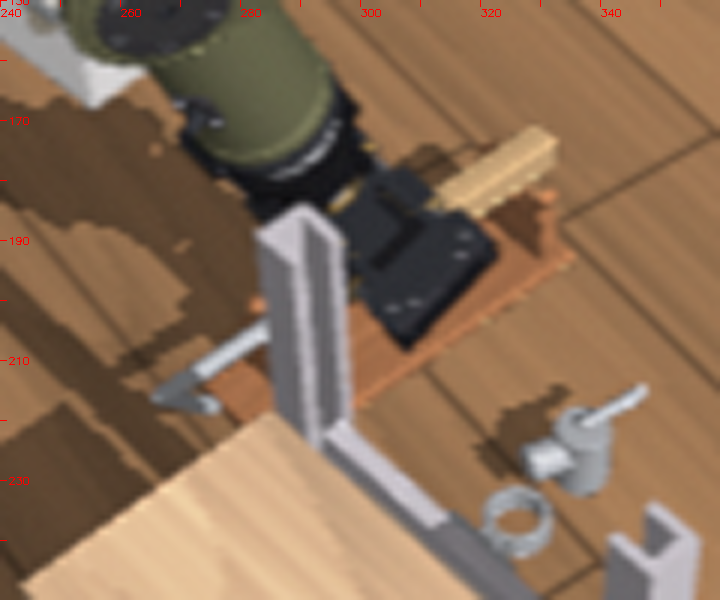

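Request:
jog_arm --pt "0 0 0 0.56 -0.23 0 0" --pt "0 0 0 0.56 -0.23 0 0" --pt "0 0 0 0.18 -0.08 0 0" --pt "0 0 0 0 0 0 0"

```text
time: 24.7
position: [0.5406, -0.1963, 0.0618]
tool_rot: [-1.083, 1.459, 1.556]
ft_force: [0.3, 0.5, -3.5]
grip_width: 0.226
```

Request:
jog_arm --pt "0 0 0 0.18 -0.08 0 0" --pt "0 0 0 0 0 0 0"

```text
time: 24.95
position: [0.5408, -0.1963, 0.06]
tool_rot: [-1.083, 1.459, 1.556]
ft_force: [0.1, 0.1, -2.3]
grip_width: 0.222
```

```bash
python3 - <<'E'
from h import *
np.set_printoptions(precision=4,suppress=True)
print(get_state()['ft_force'],get_state()['torque'])
delta([.542,-.1967,.0588],pose(5.45,-22.2))
E
```

```text
[ 0.1304  0.1029 -2.3077] [ 0.0915 -0.6325  0.0112]
turn deg [-0.02  0.05 -0.05] shift cm cur axes [ 0.07 -0.15 -0.05] in target axes [ 0.07 -0.15 -0.05]
```

Request:
jog_arm --pt "0 0 0 0.1 -0.15 0 0" --pt "0 0 0 0 0 0 0"

```text
time: 25.2
position: [0.5418, -0.1964, 0.0588]
tool_rot: [-1.083, 1.459, 1.556]
ft_force: [0.2, 0.7, -1.1]
grip_width: 0.222
```

Request:
jog_arm --pt "0 0 0 0.1 -0.04 0 0" --pt "0 0 0 0 0 0 0"

```text
time: 25.45
position: [0.5419, -0.1964, 0.0587]
tool_rot: [-1.083, 1.459, 1.556]
ft_force: [-1.6, 0.9, 5.9]
grip_width: 0.224
```

```bash
python3 - <<'E'
from h import *
np.set_printoptions(precision=4,suppress=True)
print(get_state()['ft_force'],get_state()['torque'])
snap("scene","c19");snap("side","s19")
crop("scene","pics/c19.png",240,150,360,250,6,"pics/c19y.png")
crop("side","pics/s19.png",275,185,405,295,5,"pics/s19y.png")
E
```

```text
[-1.5741  0.9229  5.8924] [ 0.1724  0.3628 -0.0799]
```

View pics/s19y.png

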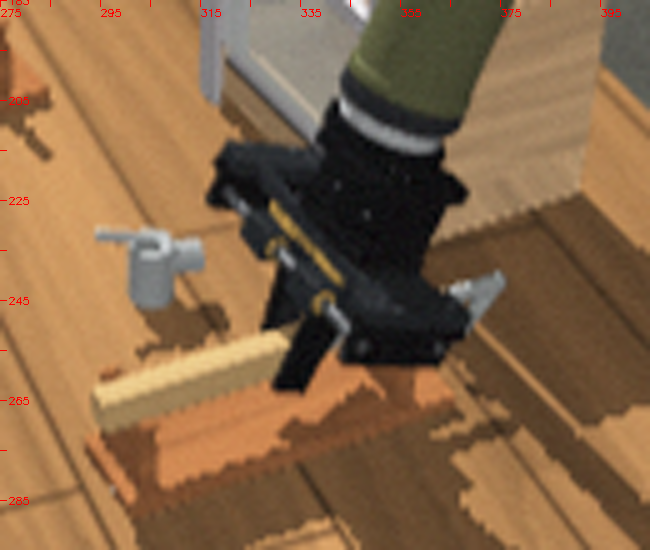

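View pics/c19y.png

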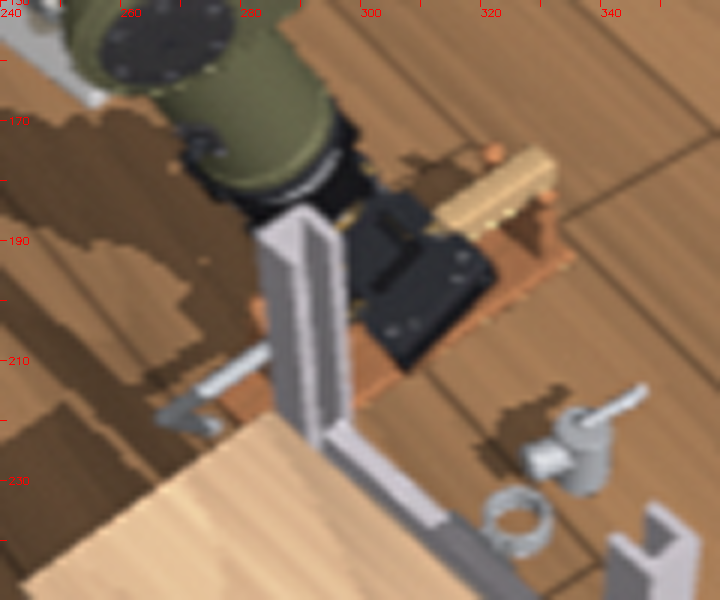

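Request:
jog_arm --pt "0 0 0 -0.06 0.02 0 0" --pt "0 0 0 0 0 0 1.9" --squeeze 5

```text
time: 25.8
position: [0.5419, -0.1965, 0.0586]
tool_rot: [-1.083, 1.459, 1.555]
ft_force: [-1.0, 1.0, 3.7]
grip_width: 0.226
```

Request:
jog_arm --pt "0 0 0 0 0 0 2.2" --pt "0 0 0 0 0 0 2.6" --pt "0 0 0 0 0 0 3.5" --pt "0 0 0 0 0 0 5" --pt "0 0 0 0 0 0 7" --pt "0 0 0 0 0 0 8.7" --pt "0 0 0 0 0 0 8.7" --pt "0 0 0 0 0 0 8.7"

```text
time: 26.8
position: [0.5419, -0.1962, 0.0582]
tool_rot: [-1.083, 1.459, 1.556]
ft_force: [0.5, -0.4, 1.5]
grip_width: 0.884
```

```bash
python3 - <<'E'
from h import *
np.set_printoptions(precision=4,suppress=True)
print(get_state()['ft_force'],get_state()['torque'],get_state()['grip_width'])
snap("side","s20");snap("wrist","w20")
crop("side","pics/s20.png",275,185,405,295,5,"pics/s20y.png")
E
```

```text
[ 0.4932 -0.3701  1.5072] [ 0.0235 -0.425  -0.0363] 0.8843234660154525
```

View pics/s20y.png

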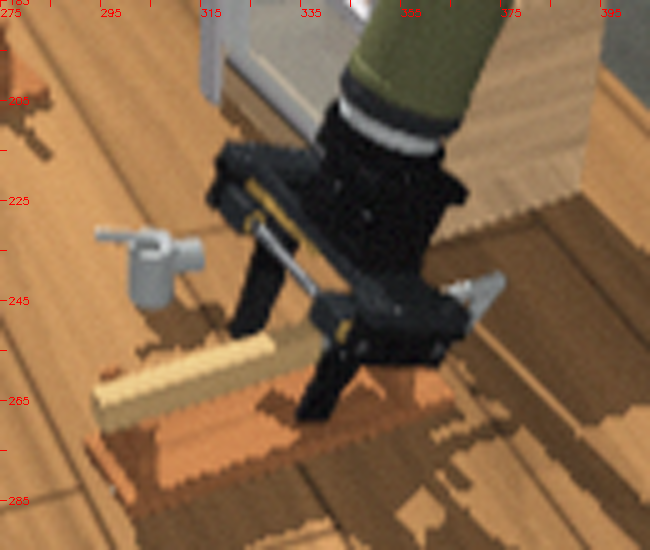

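View pics/w20.png

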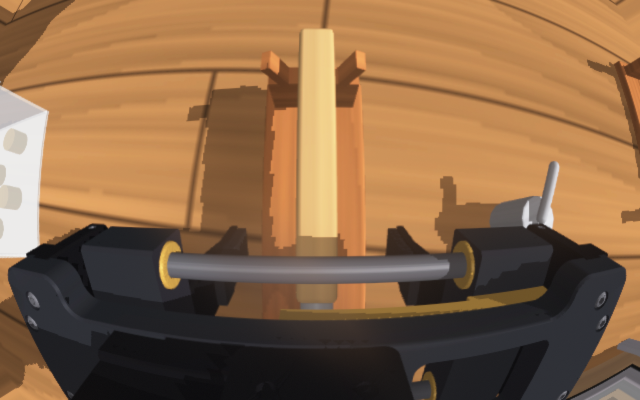

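Request:
jog_arm --pt "0 0 0 -1 0 0 8.7" --pt "0 0 0 -2 0 0 8.7" --pt "0 0 0 -3 0 0 8.7" --pt "0 0 0 -3 1 0 8.7" --pt "0 0 0 -3 3 0 8.7" --pt "0 0 0 -3 4 0 8.7" --pt "0 0 0 -3 4 0 8.7" --pt "0 0 0 0 3 0 8.7" --pt "0 0 0 0 0 0 8.7" --pt "0 0 0 0 0 0 8.7"

```text
time: 28.15
position: [0.472, -0.2027, 0.2815]
tool_rot: [-1.084, 1.458, 1.556]
ft_force: [-0.3, -0.0, 0.1]
grip_width: 1.0
```

```bash
python3 - <<'E'
from h import *
np.set_printoptions(precision=4,suppress=True)
print(get_state()['position'],get_state()['ft_force'])
snap("side","s21");snap("scene","c21");snap("wrist","w21")
crop("side","pics/s21.png",275,115,415,295,4,"pics/s21y.png")
crop("scene","pics/c21.png",230,160,370,330,4,"pics/c21y.png")
E
```

```text
[ 0.472  -0.2027  0.2815] [-0.2962 -0.0339  0.115 ]
```

View pics/s21y.png

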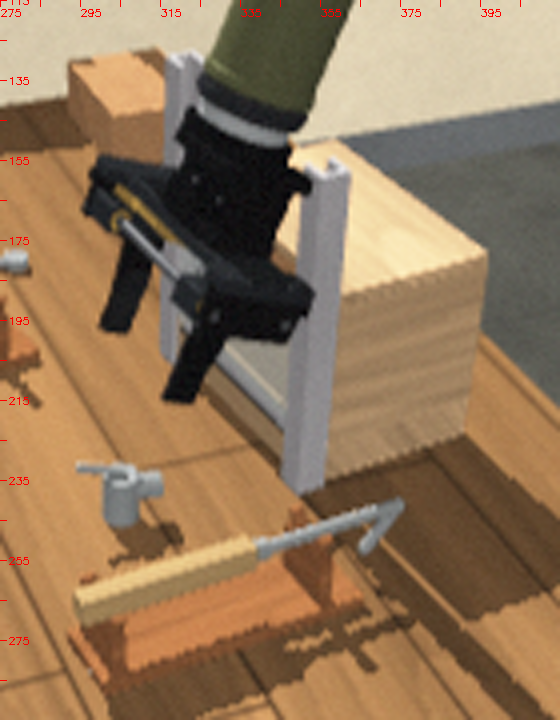

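View pics/c21y.png

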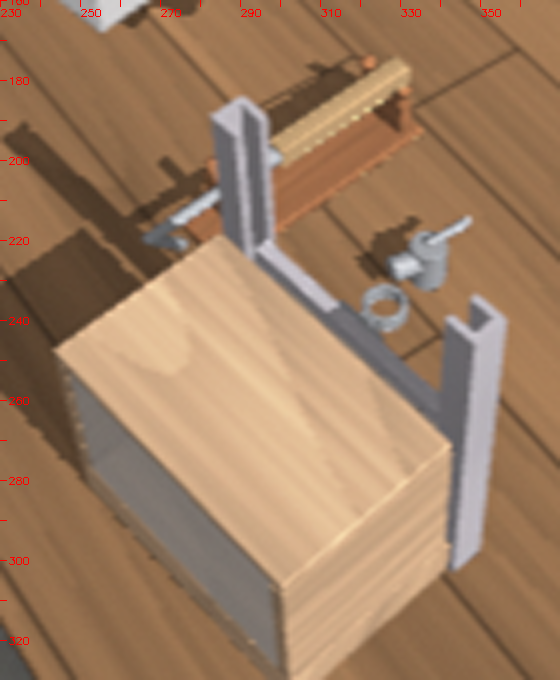

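View pics/w21.png

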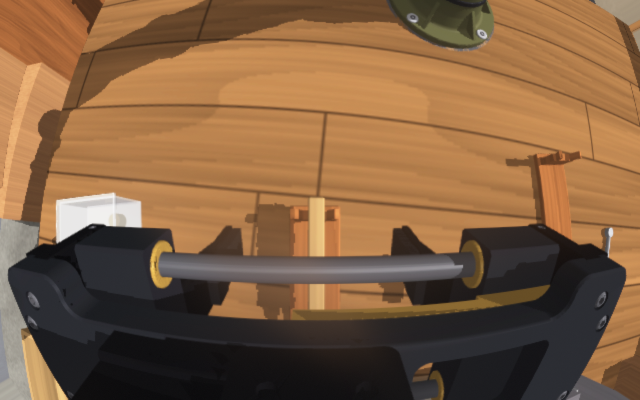

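Request:
jog_arm --pt "0 0 0 -1 0.5 2 8.7" --pt "0 0 0 -1 0.5 4 8.7" --pt "0 0 0 0 0 5 8.7" --pt "0 0 0 0 0 5 8.7" --pt "0 0 0 0 0 5 8.7" --pt "0 0 0 0 0 2 8.7" --pt "0 0 0 0 0 0 8.7" --pt "0 0 0 0 0 0 8.7"

```text
time: 29.3
position: [0.4483, 0.024, 0.3041]
tool_rot: [-1.082, 1.461, 1.553]
ft_force: [1.3, -0.4, 0.5]
grip_width: 0.997
```

```bash
python3 - <<'E'
from h import *
np.set_printoptions(precision=4,suppress=True)
print(get_state()['position'],get_state()['ft_force'],get_state()['joint_positions'])
snap("side","s22");snap("scene","c22")
d=np.load("pics/s22_d.npy");ds=np.load("pics/c22_d.npy")
yaw=np.radians(6.6);o=np.array([.6617,.0516,0]);X=np.array([np.cos(yaw),np.sin(yaw),0]);Y=np.array([-np.sin(yaw),np.cos(yaw),0])
v,u=np.mgrid[150:330,250:400];uv=np.c_[u.ravel(),v.ravel()]
for n,D in (("scene",ds),("side",d),("scene",np.load("pics/scene0_d.npy")),("side",np.load("pics/side0_d.npy"))):
    P=pts(n,D,uv);q=P-o;a=q@X;b=q@Y
    m=(abs(a)<.008)&(abs(b)<.09)&(P[:,2]>.12)
    z=P[m][:,2];print(n,m.sum(),np.percentile(z,[5,25,50,75,90,95,98,100]))
v,u=np.mgrid[0:400,0:640];uv=np.c_[u.ravel(),v.ravel()]
for n,D in (("side",d),("scene",ds)):
    P=pts(n,D,uv)
    ok=(P[:,2]>.012)&(P[:,2]<.2)&(P[:,0]>.25)&(P[:,0]<.9)&(P[:,1]>-.6)&(P[:,1]<.6)
    k,l,st,c=cv2.connectedComponentsWithStats(ok.reshape(400,640).astype(np.uint8),connectivity=4)
    for i in range(1,k):
        if st[i,4]>25: Q=P[l.ravel()==i];print(n,st[i],Q.min(0),Q.max(0))
crop("side","pics/s22.png",275,115,415,295,4,"pics/s22y.png")
E
```

```text
[0.4483 0.024  0.3041] [ 1.2923 -0.4387  0.5315] [-0.2321  0.1574  0.14    1.5793 -0.0208  1.7947  1.5726]
scene 399 [0.1528 0.169  0.1772 0.1794 0.1809 0.1816 0.1823 0.1839]
side 302 [0.1234 0.1376 0.1547 0.1792 0.1826 0.1836 0.1844 0.1853]
scene 1465 [0.1606 0.1937 0.2344 0.2778 0.2888 0.2901 0.2909 0.2943]
side 740 [0.1603 0.1837 0.2126 0.2432 0.2679 0.2857 0.2919 0.2958]
side [305 135  11  20 106] [0.7474 0.5245 0.0126] [0.7968 0.5978 0.0802]
side [ 315  150   82   86 4667] [ 0.6102 -0.0787  0.012 ] [0.8435 0.1887 0.1998]
side [222 183  61  37 724] [0.2846 0.1632 0.0121] [0.5141 0.2612 0.0781]
side [294 230  22  15 172] [ 0.4701 -0.066   0.012 ] [ 0.5406 -0.0319  0.0661]
side [ 293  239   83   47 1660] [ 0.4111 -0.2436  0.012 ] [ 0.6989 -0.1556  0.0797]
side [ 444  304   75   47 1343] [ 0.696 -0.6    0.012] [ 0.9    -0.5664  0.0864]
side [ 340  306   82   77 3683] [ 0.4344 -0.6     0.0121] [ 0.6094 -0.4584  0.0884]
scene [ 231  120   52   47 1440] [ 0.4376 -0.6     0.0121] [ 0.6138 -0.4541  0.0866]
scene [158 146  56  39 826] [ 0.7012 -0.5979  0.012 ] [ 0.8999 -0.5625  0.0846]
scene [297 173  36  31 436] [ 0.414  -0.2358  0.012 ] [ 0.5748 -0.1718  0.0771]
scene [265 199  20  24 122] [ 0.6134 -0.2204  0.0139] [ 0.7021 -0.1754  0.0729]
scene [ 243  211  110  124 7652] [ 0.6146 -0.1913  0.0121] [0.8443 0.1925 0.1999]
scene [326 214  21  17 158] [ 0.4722 -0.0636  0.012 ] [ 0.5461 -0.0304  0.0613]
scene [423 231  22  22 197] [0.2921 0.1698 0.0122] [0.3186 0.2351 0.0713]
scene [390 265  21  24 253] [0.4403 0.1963 0.0121] [0.4998 0.2629 0.0771]
```

View pics/s22y.png

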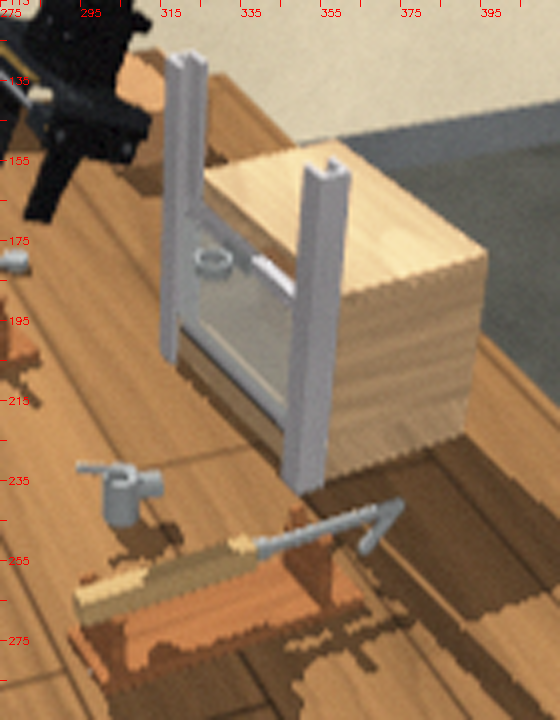

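View pics/c22.png

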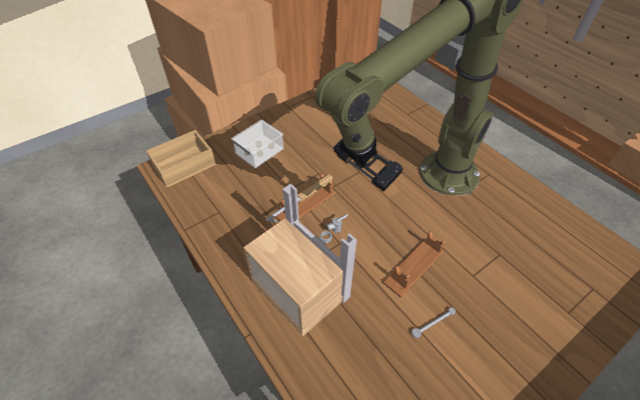

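```bash
python3 - <<'E'
from h import *
print(tri((326.0,237.0),(328.2,180.3)))
s=get_state();print(s['time'],abs(s['qd']).max())
print(close_job())
E
```

```text
(array([0.62937249, 0.05228313, 0.17082649]), np.float64(9.952904344777273e-05))
29.4 0.005798237161876487
the job is handed in; nothing more can be done
None
```

I took the hooked pole off the rightmost rest and threaded its hook down through the eye. I pulled the shutter down onto its sill, lifted the hook out, laid the pole back across its rest and let go. The job was handed in at 29.4 s with the arm standing clear.

**Shutter:** the eye triangulated at z = 0.171 m at the end (0.170 m when shut). The top edge read 0.179 to 0.183 m, had not moved since seating, and stayed put when I unhooked the pole.

**Pole:** it lies in both forks, with its bend and tail back at their starting pixels in the side view to within about 1 pixel.

**Bystanders:** the tub and pump head are within measuring noise of their starting places. I only checked the wrench by eye, in the final scene picture.

**What didn't fully agree:**
- **Sill contact:** the pull rose only to about 4 to 5 N at the sill, without a sharp increase. By then the pole was slipping up about 2° in the grip. I judged the shutter seated because two further pushes did not lower it in either camera. I tilted the pole back by that 2° before laying it down.
- **Camera offset:** camera positions differed from the arm's own by 3 to 5 mm, so I aligned the hook using camera measurements of the hook and eye relative to each other.

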